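# Lock the spindle blanks away in the dial-lock box

## Task

Work the lock box's dial as on a clock face, stopping about half a second on each number: turn left to 10, right to 1, then left to 11; then slide the lid fully open. Put every dark spindle blank (from the stack, and any lying loose) down inside the box, and lay the two plywood spacer plates out of the stack flat and squarely one upon the other in a pile in the middle of the cork mat. Then slide the lid fully shut and turn the dial right to 2 to lock it, leaving the bowl, the glue bottle and the hammer where they are.

Things in the scene. Friction and masses are not known exactly. Their poses are not given: they have to be found in the camera images.
- lockbox: grey steel open-topped box, fixed to the bench, outside 181 (x) x 246 (y) x 76 mm high, walls and floor 8 mm thick, inside 165 x 230 x 68 mm deep; origin at the centre of its underside, x the way the lid slides open (away from the robot), y to the left, z up. The lid slides out on low rails behind it. Blanks laid along the box's x fit four side by side with finger room at y = -78, -26, 26 and 78 mm
- lid (a joint): the box's sliding steel lid, 8 mm thick, top face 84.5 mm above the bench: 0 = shut, 0.17 m = fully open (slid along the box's +x); slides with about 3 N of friction and stays where it is left. It runs just over the rim, so anything sticking up above the rim stops it
- lid_handle (a point): middle of the steel bar handle on the lid: bar 80 mm along the box's y, 12 mm thick in x, 16 mm tall (98.5 to 114.5 mm above the bench), on two short feet; 68 mm in front of (towards the robot from) the lid's centre; moves with the lid
- dial (a joint): the combination dial on the lid, in rad: 0 = pointer at 12 o'clock (the double white mark, on the box's +x side, away from the robot), growing clockwise (to the right) seen from above, 0.5236 rad to each of the 12 hour marks, as on a clock face: 1 o'clock = 0.524, 2 = 1.047, 11 = -0.524, 10 = -1.047. Stops at -2.6 and 2.6; stays where it is left (friction about 0.04 N m)
- dial_grip (a point): on the dial's axis at the height to grip it (110.5 mm above the bench): an upright aluminium bar grip 60 mm long, 14 mm thick, 28 mm tall (92.5 to 120.5 mm above the bench), with a white nose and a black line on top at its pointing end, over a black disc of 47 mm radius with white hour marks. The axis is 20 mm behind the lid's centre, 88 mm from the handle; the disc's face is 88.5 mm above the bench. x of this point runs along the bar to the pointing end
- blank_a: a dark hardwood spindle blank, square bar 130 x 32 x 32 mm, about 90 g; origin at its centre, x along its length. Bottom of the stack, on the bench
- blank_b: a dark hardwood spindle blank, square bar 130 x 32 x 32 mm, about 90 g; origin at its centre, x along its length. In the stack, lying along plate_1
- blank_c: a dark hardwood spindle blank, square bar 130 x 32 x 32 mm, about 90 g; origin at its centre, x along its length. On top of the stack, lying along plate_2; may be absent
- blank_d: a dark hardwood spindle blank, square bar 130 x 32 x 32 mm, about 90 g; origin at its centre, x along its length. Loose on the bench, may be absent
- blank_e: a dark hardwood spindle blank, square bar 130 x 32 x 32 mm, about 90 g; origin at its centre, x along its length. Loose on the bench, may be absent
- plate_1: a light plywood spacer plate, 150 x 50 mm and 10 mm thick, about 60 g; origin at its centre, x along its length, z through its thickness. In the stack between blank_a and blank_b
- plate_2: a light plywood spacer plate, 150 x 50 mm and 10 mm thick, about 60 g; origin at its centre, x along its length, z through its thickness. In the stack on blank_b, under blank_c if that is there
- mat: cork mat fixed to the bench, 180 (x) x 75 (y) x 6 mm thick; origin at the centre of its underside: the place for the pile of plates
- bowl: bystander: turned wooden bowl, 120 mm across, 50 mm high; origin at the centre of its underside
- glue: bystander: white bottle 60 mm across, 160 mm tall; origin at the centre of its underside
- hammer: bystander: hammer lying on the bench; origin under its middle
Mind the look-alikes: they are no part of the job. What is shaped like the blank_c but white or yellow is not meant.

How it is judged:
On the way, in this order (a step that is already met when the one before it is completed fails the run):
1. dial stopped at 10, lid still shut (value of joint dial between -1.1872 and -0.9072 rad and value of joint lid below 0.012 m), for 0.3 s.
2. then stopped at 1, lid still shut (value of joint dial between 0.3836 and 0.6636 rad and value of joint lid below 0.012 m), for 0.3 s.
3. then stopped at 11, lid still shut (value of joint dial between -0.6636 and -0.3836 rad and value of joint lid below 0.012 m), for 0.3 s.
4. lid slid open (value of joint lid above 0.15 m), for 0.2 s.
5. all blanks in the box and both plates piled on the mat (x of blank_a in the frame of lockbox between -0.08 and 0.08 m and y of blank_a in the frame of lockbox between -0.112 and 0.112 m and z of each of blank_a, blank_b, blank_c, blank_d, blank_e in the frame of lockbox below 0.064 m and x of blank_b in the frame of lockbox between -0.08 and 0.08 m and y of blank_b in the frame of lockbox between -0.112 and 0.112 m and x of blank_c in the frame of lockbox between -0.08 and 0.08 m and y of blank_c in the frame of lockbox between -0.112 and 0.112 m and x of blank_d in the frame of lockbox between -0.08 and 0.08 m and y of blank_d in the frame of lockbox between -0.112 and 0.112 m and x of blank_e in the frame of lockbox between -0.08 and 0.08 m and y of blank_e in the frame of lockbox between -0.112 and 0.112 m and horizontal distance between each of plate_1, plate_2 and mat below 0.03 m and height (world z) of each of plate_1, plate_2 below 0.03 m and angle between the z axis of each of plate_1, plate_2 and the z axis of mat, either way round below 0.1 rad and angle between the x axis of each of plate_1, plate_2 and the x axis of mat, either way round below 0.26 rad and horizontal distance between plate_1 and plate_2 below 0.03 m), for 0.2 s.
6. lid shut again (value of joint lid below 0.012 m), for 0.2 s.
7. dial turned right to 2, lid shut (value of joint dial between 0.9072 and 1.1872 rad and value of joint lid below 0.012 m), for 0.3 s.
At the end, for the whole second after the job is handed in: every blank inside the box (centre below 64 mm above its underside); both plates flat, one on the other, within 30 mm and 15 degrees of the mat's centre and length; lid shut to 12 mm; dial at 2 within 8 degrees; all at rest. Dial stops: within 8 degrees for 0.3 s; lid open: over 150 mm (all of step 5 and all of step 7 and linear speed of each of blank_a, blank_b, blank_c, blank_d, blank_e, plate_1, plate_2 below 0.03 m/s); the robot touches nothing.
It fails at once if the bowl is moved more than 40 mm (distance of bowl from where it was at the start of the episode above 0.04 m).
It fails at once if the glue bottle is moved more than 40 mm (distance of glue from where it was at the start of the episode above 0.04 m).
It fails at once if the hammer is moved more than 40 mm (distance of hammer from where it was at the start of the episode above 0.04 m).
Of blank_c, blank_d, blank_e only 1 to 2 are there at a start; the rules pass over those that are not, and their reading is None.
At some moment in a run one of blank_d, blank_e may be knocked a few centimetres aside while the robot is not near it.
Once in a run the grip may slacken for a moment while it holds something.
It also fails if it takes over 210 s, if anything falls off the work surface, if the arm or the gripper's body presses on something with over 40 N, if the wrist force passes 120 N, or if a joint passes its speed limit or range.

## Robot

A 7-joint arm with a two-finger parallel gripper is mounted at the origin on the work surface. World frame = base frame: x ahead of the robot, y to its left, z up, the work surface at z = 0. Lengths are in m, angles in rad, forces in N, time in s.
With the tool pointing down it reaches from about 0.425 to 0.925 m from the base axis. Payload 6.8 kg.
Tool frame: the origin (TCP) lies midway between the tips of the shut fingers; the grasp point (between the pads) lies r.grip_point_offset behind it (r.grip_point_offset is the distance from the TCP to the grasp point, in m); z points along the fingers, y is the direction in which the jaws open and shut (so a half turn about z gives the same grasp; the last joint's range is limited). The gripper opens to 85 mm and grips with 20 to 120 N. Pads are 22 mm wide; open, the fingers measure 114 mm over their backs; the gripper's body (76 mm by 85 mm) begins 54 mm behind the grasp point. The pads swing forward as they close: fully open they stand 13 mm farther back than shut.
Start: joints at [1.163, 0.477, 0.022, 1.555, -0.011, 1.109, -0.083], TCP at [0.199, -0.645, 0.231] pointing down, gripper open.
Joint ranges: [-2.96, 2.96], [-0.34, 2.1], [-1.41, 1.46], [0.24, 2.44], [-1.37, 4.51], [0.17, 1.92], [-2.96, 2.96]. Speed limits (rad/s): [2.39, 2.39, 3.14, 3.14, 3.14, 3.14, 3.14].

## Interface

Orientations are given as a rotation vector (axis times angle).
In Python, from bench import r gives the robot as it stands. The module is installed in compiled form; this text tells all that it offers.
- The arm moves only by the tool play_rows, never from a script. Its argument "deltas" is a list of rows, each a list of 3 entries, a list of its own where there are three numbers: the finger opening in mm, from 0 to 85.4, then the shift along the tool's x, y, z in mm, then the turn, a rotation vector about the tool's x, y, z in rad. A call has 1 to 8 rows; each row is the pose to reach, as a shift and turn from the pose measured when the call began, along the tool's axes at that moment; what a row does not reach only later rows make up. A row lasts 1/8 s, in which the tool goes at most 62.5 mm and 10.7 degrees, less where a joint would pass 70% of its speed; a pose out of reach is approached as far as the arm can. A call with a gripper value outside its range is refused whole. The fingers move at their own pace and stop on an object; "squeeze" is the grip in N (left out, the last holds). Time passes only in rows, so rows that repeat a pose let the fingers close. It gives the time, the measured TCP pose, the force and the opening at its end, in the units of the state.
- r.get_obs(): the state, without advancing time (a new reading comes with each control period).
- r.grab_frame(name): name is "scene" or "top" or "wrist"; returns (picture, depth): 480x640x3 uint8, red, green, blue; 480x640 float32, m along the optical axis (not along the pixel's ray), 0 where there is no reading.
- r.camera_model(name): a dict with "mtx" (3x3 intrinsics, pixels), "D" ([k1, k2, p1, p2, k3] as OpenCV has them; the pictures are not rectified), "rvec" (rotation vector, rad) and "tvec" (3), from world to camera coordinates, as OpenCV has them; the wrist camera has in their place "T_tool_cam" (4x4, takes a point from camera to tool coordinates, whose origin is the TCP and whose axes are the flange's). Camera axes: x right, y down, z forward; pixel columns grow to the right and rows downward; lengths in m; the calibration is good to about 2 mm. A picture is of the moment at which its call begins: read the wrist's pose just before it. camera_model takes no time and is no camera call.
- r.hand_in(): hands the job in, once; it reports no verdict.
The state is a dict: "clock": time; "joints": joint angles; "qvel": joint speeds; "tau": joint torques, N m; "tcp_pos": TCP position; "orientation": TCP orientation; "contact_force": force on the tool from outside, world axes, zero at the start; "moment": the same for the moment, N m; "grip_width": finger opening in m.
Only numpy, scipy, OpenCV 4.12 (cv2) and the standard library are available. Lean on these libraries where they do the work, as an engineer would, in place of code of your own. Each camera call takes 0.05 s, during which the arm holds its last target. There are 200 camera calls.

## Working session

There is one attempt and no reset: what is moved stays moved. The work goes in short steps, Python scripts to look and compute and a tool call to move; the robot and the scene stay as the last step left them, time stands still between calls to the robot, and variables do not carry over. Pictures are saved under pics/ and viewed, about 12 in all and at most 16, crops included, and the job is handed in when it is done.

Besides the shell and the picture viewer there is one more tool, called after "Request:" as name(argument=value, ...) on one line, values as JSON. play_rows: Moves the arm, as the interface text tells. Its arguments: {"type":"object","properties":{"deltas":{"type":"array"},"squeeze":{"type":"number"}},"required":["deltas"]}

```bash
mkdir -p pics; ls; python3 - <<'E'
from bench import r
import cv2,numpy as np
print(r.get_obs(), r.grip_point_offset)
for n in("scene","top"):
    p,d=r.grab_frame(n); cv2.imwrite(f"pics/{n}0.png",p[:,:,::-1]); np.save(f"pics/{n}0_d.npy",d)
    c=r.camera_model(n); R=cv2.Rodrigues(np.array(c["rvec"],float))[0]; print(n,c["mtx"],c["D"],-R.T@np.array(c["tvec"]).ravel(),R)
print(r.camera_model("wrist"))
E
```

```text
pics
{'clock': 0.0, 'joints': array([ 1.16289914,  0.47777681,  0.02231857,  1.55646432, -0.01152883,
        1.10926438, -0.08308235]), 'qvel': array([-5.17255158e-04, -1.55484327e-03, -2.08583025e-04, -7.44899382e-04,
        7.73079646e-04,  5.09083960e-04,  4.51637909e-05]), 'tau': array([ 3.27874077e-04, -5.96461093e+01,  1.60783030e+00, -2.81208730e+01,
        1.23737514e-02,  9.33316100e-03,  2.31214250e-05]), 'tcp_pos': array([ 0.19917832, -0.64432849,  0.23033546]), 'orientation': array([-3.10462395e+00, -4.68967561e-01,  5.67854083e-04]), 'contact_force': array([ 0.8467181 , -0.15446814, -0.10410909]), 'moment': array([ 0.03526775, -0.02974215,  0.02270913]), 'grip_width': 0.08527684860103621} 0.0187
scene [[576.90021827   0.         320.33354184]
 [  0.         576.90021827 240.95877106]
 [  0.           0.           1.        ]] [-0.16811477  0.          0.          0.          0.        ] [1.19681228 1.06353195 1.17759232] [[-0.82728088  0.5616782  -0.01113306]
 [ 0.36530808  0.5227859  -0.77022393]
 [-0.42679779 -0.64125853 -0.63767637]]
top [[511.18767594   0.        
[... 210 characters left out ...]
0.99952619 -0.01421381]
 [-0.99816774 -0.0264908  -0.05440034]
 [ 0.05399803  0.01567298 -0.99841803]]
{'mtx': array([[421.63029987,   0.        , 317.37565089],
       [  0.        , 421.63029987, 236.18356943],
       [  0.        ,   0.        ,   1.        ]]), 'D': array([-0.02593668,  0.        ,  0.        ,  0.        ,  0.        ]), 'T_tool_cam': array([[-2.56702460e-04, -9.56383620e-01, -2.92113514e-01,
         7.44936354e-02],
       [ 9.99999932e-01, -1.67863861e-04, -3.29187768e-04,
         7.40177136e-05],
       [ 2.65794487e-04, -2.92113579e-01,  9.56383598e-01,
        -1.42123685e-01],
       [ 0.00000000e+00,  0.00000000e+00,  0.00000000e+00,
         1.00000000e+00]])}
```

View pics/top0.png

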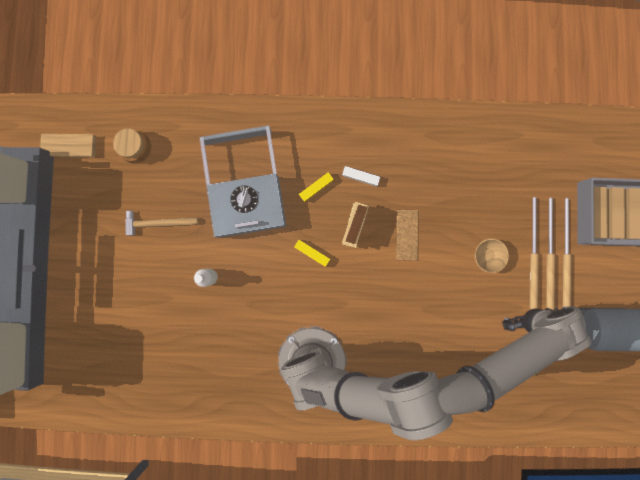

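View pics/scene0.png

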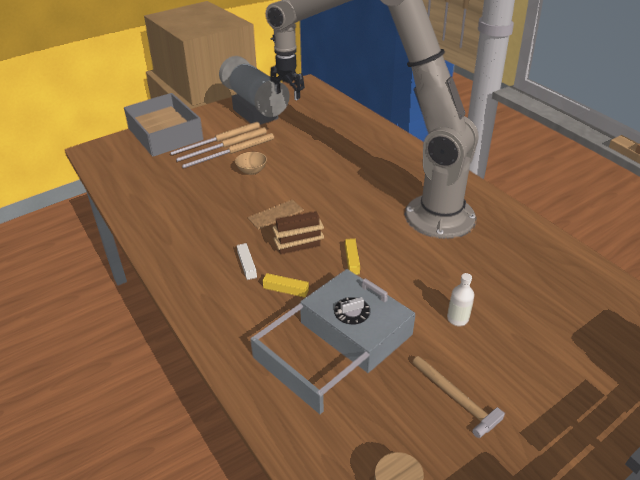

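The top view shows the box lid at (247,205) with the dial at (244,198), the stack at (356,225), the mat at (407,235), the bowl at (492,256), glue at (205,277) and the hammer at (160,222). Look-alikes are two yellow bars at (317,187) and (312,253) and a white one at (361,176). No loose dark blank is in view yet; the steel-blue box at (610,212) isn't ours.

```bash
cat > h.py <<'E'
from bench import r
import cv2,numpy as np
from scipy.spatial.transform import Rotation as Ro
def cam(name,obs=None):
    c=r.camera_model(name); K=np.array(c["mtx"]);D=np.array(c["D"])
    if "rvec" in c:
        R=cv2.Rodrigues(np.array(c["rvec"],float))[0]; t=np.array(c["tvec"],float).ravel(); return K,D,R.T,-R.T@t
    o=obs or r.get_obs(); T=np.array(c["T_tool_cam"]); Rt=Ro.from_rotvec(o["orientation"]).as_matrix()
    return K,D,Rt@T[:3,:3],Rt@T[:3,3]+o["tcp_pos"]
def ray(C,uv,z):
    K,D,R,p=C; u=cv2.undistortPoints(np.array(uv,float).reshape(-1,1,2),K,D).reshape(-1,2)
    d=np.c_[u,np.ones(len(u))]@R.T; return p+d*((z-p[2])/d[:,2])[:,None]
def cloud(C,dep):
    K,D,R,p=C; h,w=dep.shape; g=np.stack(np.meshgrid(np.arange(w),np.arange(h)),-1).reshape(-1,1,2).astype(float)
    u=cv2.undistortPoints(g,K,D).reshape(-1,2); P=np.c_[u,np.ones(len(u))]*dep.reshape(-1,1)
    return (P@R.T+p).reshape(h,w,3)
def project(C,P):
    K,D,R,p=C; rv=cv2.Rodrigues(R.T)[0]; return cv2.projectPoints(np.array(P,float).reshape(-1,1,3),rv,-R.T@p,K,D)[0].reshape(-1,2)
def go(x,y,z,yaw,o=None):
    """delta to TCP x,y,z, tool down with tool x axis at heading yaw (mod pi, nearest)"""
    o=o or r.get_obs(); Rc=Ro.from_rotvec(o["orientation"])
    best=None
    for k in(0,np.pi):
        a=yaw+k; X=np.array([np.cos(a),np.sin(a),0]);Z=np.array([0,0,-1]);T=Ro.from_matrix(np.c_[X,np.cross(Z,X),Z])
        d=(Rc.inv()*T).as_rotvec()
        if best is None or np.linalg.norm(d)<np.linalg.norm(best): best=d
    s=Rc.inv().apply(np.array([x,y,z])-o["tcp_pos"])*1000
    print("delta mm",s.round(1),"rot",best.round(3)); 
def shot(n,name):
    o=r.get_obs(); p,d=r.grab_frame(n); cv2.imwrite(f"pics/{name}.png",p[:,:,::-1]); np.save(f"pics/{name}_d.npy",d); return p,d,cam(n,o)
def rect(P):
    (c,(w,h),a)=cv2.minAreaRect(np.array(P[:,:2]*1000,np.float32)); 
    if w<h: w,h,a=h,w,a+90
    a=(a+90)%180-90
    return np.round(c,1),round(w,1),round(h,1),round(a,1)
E
python3 - <<'E'
from h import *
p=cv2.imread("pics/top0.png");C=cam("top");d=np.load("pics/top0_d.npy");W=cloud(C,d)
hsv=cv2.cvtColor(p,cv2.COLOR_BGR2HSV)
for n,uv in dict(lid=(262,215),dial=(244,198),stack=(356,225),mat=(407,235),bowl=(492,256),glue=(205,277),hammer=(160,222),hh=(129,223),yel1=(317,187),yel2=(312,253),white=(361,176),shadow=(378,228)).items():
    print(n,W[uv[1],uv[0]].round(3),hsv[uv[1],uv[0]])
z=W[:,:,2]
sub=(slice(120,280),slice(190,430))
m=np.zeros(z.shape,bool);m[sub]=True
a=m&(np.abs(z-.0845)<.006); a&=W[:,:,1]>.1; print("lid",a.sum(),rect(W[a]))
a=m&(z>.1)&(W[:,:,1]<.05); print("stacktop",a.sum(),rect(W[a]),np.median(z[a]))
cr=cv2.resize(p[120:280,190:430],None,fx=3.3,fy=3.3,interpolation=cv2.INTER_CUBIC);cv2.imwrite("pics/crop.png",cr)
# other tall things
a=(z>.02)&(W[:,:,0]>.2); print(a.sum())
E
```

```text
lid [0.505 0.18  0.085] [105  16 156]
dial [0.558 0.238 0.118] [  0   5 143]
stack [ 0.477 -0.14   0.115] [ 11 134 114]
mat [ 0.453 -0.327  0.012] [ 15 119 171]
bowl [ 0.386 -0.632  0.01 ] [ 16 114 199]
glue [0.29  0.358 0.129] [ 11  19 150]
hammer [0.475 0.551 0.028] [ 17 116 203]
hh [0.469 0.669 0.017] [153  12 187]
yel1 [ 0.613 -0.004  0.03 ] [ 26 218 235]
yel2 [0.38  0.007 0.028] [ 27 225 235]
white [ 0.656 -0.158  0.028] [ 17   8 231]
shadow [ 0.476 -0.225 -0.001] [ 14 137 108]
lid 3040 (array([552.7, 265.3]), 493.9, 291.3, 9.6)
stacktop 510 (array([ 446.3, -120.4]), 213.4, 53.3, -29.4) 0.11695242131624739
24685
```

View pics/crop.png

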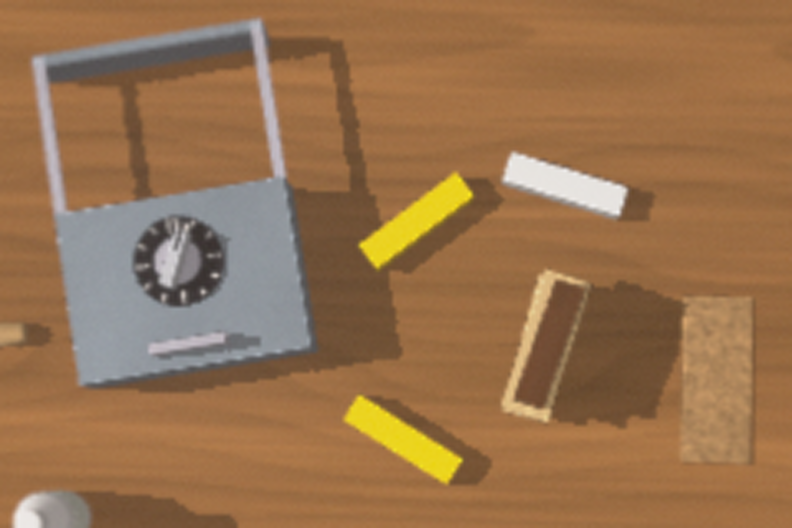

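```bash
python3 - <<'E'
from h import *
C=cam("top"); o=r.get_obs()
f=lambda u,v:(190+u/3.3,120+v/3.3)
print("dial",ray(C,[f(180,260)],.0885),"handle",ray(C,[f(148,350),f(228,338)],.11))
L=ray(C,[f(60,210),f(290,178),f(315,348),f(80,385)],.0845);print("lid",L.round(3),L.mean(0), np.degrees(np.arctan2(*(L[1]+L[0]-L[2]-L[3])[[1,0]])))
print("mat",rect(ray(C,[f(683,297),f(753,297),f(751,463),f(681,462)],.006)))
print("c",rect(ray(C,[f(553,278),f(590,287),f(547,412),f(514,403)],.116)))
go(.47,-.23,.38,0)
E
```

```text
dial [[0.55821802 0.24123173 0.0885    ]] handle [[0.46280483 0.26718013 0.11      ]
 [0.47720267 0.18563969 0.11      ]]
lid [[0.608 0.37  0.085]
 [0.647 0.13  0.085]
 [0.471 0.099 0.085]
 [0.426 0.341 0.085]] [0.538034   0.23504044 0.0845    ] 9.499358732530728
mat (array([ 453.4, -328.8]), 179.3, 75.7, 0.4)
c (array([ 478.5, -143.9]), 135.4, 38.5, -15.9)
delta mm [ 381.1 -316.2 -149.1] rot [-0.002  0.     0.3  ]
```

Request:
play_rows(deltas=[[80,[48,-40,-60],[0,0,0.05]],[80,[96,-80,-110],[0,0,0.1]],[80,[143,-119,-149],[0,0,0.15]],[80,[191,-158,-149],[0,0,0.2]],[80,[238,-198,-149],[0,0,0.25]],[80,[286,-237,-149],[0,0,0.3]],[80,[334,-277,-149],[0,0,0.3]],[80,[381,-316,-149],[0,0,0.3]]])

```text
clock: 1.1
tcp_pos: [0.4481, -0.2627, 0.3795]
orientation: [-3.14, 0.0, 0.001]
contact_force: [0.9, -1.5, 0.4]
grip_width: 0.0797
```

Request:
play_rows(deltas=[[80,[0,0,0],[0,0,0]],[80,[0,0,0],[0,0,0]]])

```text
clock: 1.35
tcp_pos: [0.4477, -0.263, 0.3791]
orientation: [-3.14, 0.0, 0.003]
contact_force: [0.0, -0.9, -0.1]
grip_width: 0.0798
```

```bash
python3 - <<'E'
from h import *
o=r.get_obs(); print(o["tcp_pos"],o["joints"].round(2))
p,d,C=shot("wrist","w1"); shot("top","top1")
go(.54,.235,.38,np.radians(9.5))
E
```

```text
[ 0.44768775 -0.26299572  0.37913519] [ 0.59  0.12 -0.19  1.71  0.02  1.32 -1.18]
delta mm [ 9.140e+01 -4.996e+02 -4.000e-01] rot [-0.001  0.001 -0.169]
```

View pics/w1.png

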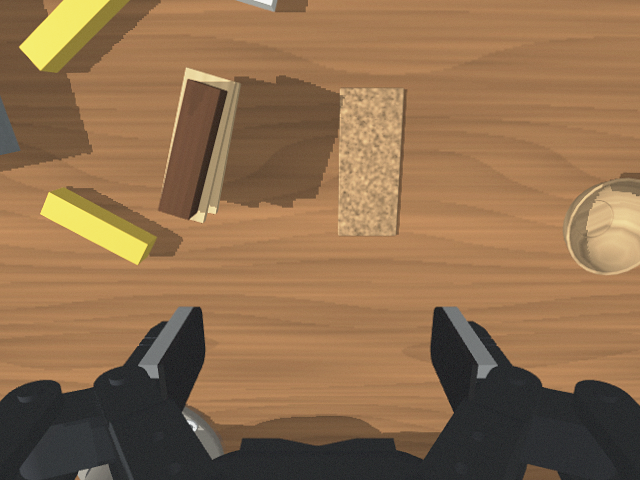

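The wrist view shows the stack with blank_c on top, corners (191,79), (227,93), (190,221) and (158,210). The mat corners are (340,88), (406,89), (398,236) and (338,236).

```bash
python3 - <<'E'
from h import *
o=r.get_obs();C=cam("wrist",o)
print("mat",rect(ray(C,[(340,88),(405,89),(398,236),(338,236)],.006)))
print("c",rect(ray(C,[(191,79),(227,93),(190,221),(158,210)],.116)))
p=cv2.imread("pics/w1.png");hsv=cv2.cvtColor(p,cv2.COLOR_BGR2HSV)
print(hsv[150,195],hsv[150,270])
m=((hsv[:,:,2]<125)&(hsv[:,:,1]>90)).astype(np.uint8);m[:, :130]=0;m[:,226:]=0;m[300:]=0
m=cv2.morphologyEx(m,cv2.MORPH_OPEN,np.ones((5,5)))
d=np.load("pics/w1_d.npy");W=cloud(C,d);mm=(m>0)&(W[:,:,2]>.105);print(mm.sum(),rect(W[mm]),np.median(W[mm][:,2]))
# plates: points by height band
for zl in(.084,.042): 
    mm=(abs(W[:,:,2]-zl)<.006);mm[300:]=0;mm[:,:130]=0;mm[:,260:]=0;print(zl,mm.sum(),rect(W[mm]))
# top view search for loose blanks
p=cv2.imread("pics/top1.png");C=cam("top");W=cloud(C,np.load("pics/top1_d.npy"));z=W[:,:,2]
m=((z>.022)&(z<.05)&(W[:,:,0]>0.1)).astype(np.uint8)
n,l,s,c=cv2.connectedComponentsWithStats(m)
for i in range(1,n):
    if 40<s[i][4]<900: print(c[i].round(),s[i],np.median(W[l==i],0).round(3),np.median(p[l==i],0))
E
```

```text
mat (array([ 453.2, -328.5]), 179.2, 76.8, -0.1)
c (array([ 480.2, -143.3]), 129.5, 34.3, -20.3)
[ 12 125 116] [ 13 119 120]
4697 (array([ 473.1, -185.2]), 141.9, 120.8, -18.1) 0.11551154370725059
0.084 1997 (array([ 481.8, -138. ]), 150.1, 50.6, -16.9)
0.042 878 (array([ 476.1, -157.4]), 150.1, 10.3, -13.9)
[139. 149.] [116 128  34  35 204] [0.723 0.627 0.044] [ 48.   75.  105.5]
[236. 137.] [205 131  62  13 125] [0.785 0.293 0.035] [84. 83. 87.]
[361. 175.] [342 166  38  19 332] [ 0.658 -0.158  0.032] [222. 226. 229.]
[316. 186.] [299 172  35  29 341] [ 0.615 -0.     0.031] [ 32. 209. 234.]
[582. 213.] [579 180   8  65 273] [ 0.546 -0.947  0.036] [116. 114. 117.]
[610. 183.] [593 182  37   3  50] [ 0.658 -1.046  0.035] [76. 77. 84.]
[609. 214.] [600 187  16  52 265] [ 0.545 -1.049  0.039] [ 91. 129. 160.]
[625. 213.] [613 188  27  51 302] [ 0.552 -1.112  0.045] [ 94. 133. 167.]
[594. 199.] [593 190   6  24  42] [ 0.6   -0.986  0.048] [ 98. 107. 125.]
[131. 224.] [125 211  21  25 140] [0.466 0.662 0.025] [176. 173. 187.]
[173. 221.] [149 218  49   9 150] [0.478 0.508 0.026] [106.  151.5 190. ]
[494. 255.] [475 239  34  34 373] [ 0.39  -0.639  0.036] [ 90. 129. 164.]
[312. 253.] [294 240  36  27 329] [0.381 0.008 0.032] [ 31. 211. 234.]
[551. 280.] [546 253   9  57 311] [ 0.306 -0.839  0.027] [117. 167. 212.]
[534. 280.] [530 254   9  57 297] [ 0.308 -0.779  0.026] [118. 171. 214.]
[567. 280.] [563 254   8  53 278] [ 0.308 -0.899  0.027] [118. 171. 214.]
```

Request:
play_rows(deltas=[[80,[12,-62,0],[0,0,-0.02]],[80,[24,-125,0],[0,0,-0.04]],[80,[36,-187,0],[0,0,-0.06]],[80,[48,-250,0],[0,0,-0.08]],[80,[60,-312,0],[0,0,-0.11]],[80,[70,-374,0],[0,0,-0.14]],[80,[40,-437,0],[0,0,-0.17]],[80,[10,-490,0],[0,0,-0.17]]])

```text
clock: 2.45
tcp_pos: [0.4635, 0.2173, 0.3794]
orientation: [-3.13, -0.257, 0.003]
contact_force: [0.6, 0.3, -0.5]
grip_width: 0.0798
```

Request:
play_rows(deltas=[[80,[-30,-15,0],[0,0,0]],[80,[-30,-15,0],[0,0,0]],[80,[-30,-15,0],[0,0,0]]])

```text
clock: 2.82
tcp_pos: [0.4327, 0.2254, 0.3794]
orientation: [-3.131, -0.252, 0.002]
contact_force: [0.4, -0.6, -0.2]
grip_width: 0.0798
```

```bash
python3 - <<'E'
from h import *
o=r.get_obs(); print(o["tcp_pos"],o["joints"].round(2))
p,d,C=shot("wrist","w2"); 
E
```

```text
[0.43267672 0.22544284 0.37943374] [-0.02  0.1  -0.63  1.75  0.06  1.32 -2.07]
```

View pics/w2.png

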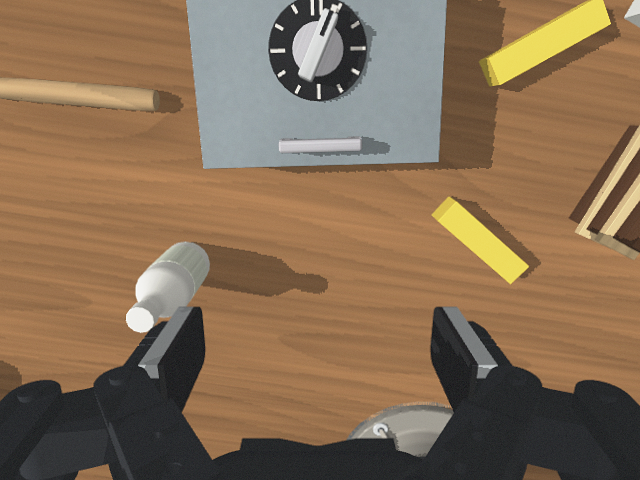

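Lid front corners are at (203,168) and (438,162), the handle at (279..361,145), and the dial centre at about (318,48) with its nose up-right at about (334,8). No loose dark blank is visible here either.

```bash
python3 - <<'E'
from h import *
o=r.get_obs();C=cam("wrist",o);p=cv2.imread("pics/w2.png")
g=p.max(2);m=(g<70).astype(np.uint8);m[:,:255]=0;m[:,380:]=0;m[115:]=0
ys,xs=np.nonzero(m);e=cv2.minEnclosingCircle(np.c_[xs,ys].astype(np.float32));print(e)
# ellipse rays
D=ray(C,np.c_[xs,ys],.0885);c=cv2.minEnclosingCircle((D[:,:2]*1000).astype(np.float32));print("disc",c)
H=ray(C,[(279,139),(360,138),(361,150),(279,152)],.1145);print("handle",rect(H))
L=ray(C,[(203,168),(438,162)],.0845);print("lid front",L)
W=cloud(C,np.load("pics/w2_d.npy"));B=(W[:,:,2]>.113)&(W[:,:,2]<.127);B[110:]=0;B[:,:270]=0;B[:,370:]=0
print("bar",B.sum(),rect(W[B]),W[B].mean(0))
cv2.imwrite("pics/dial.png",cv2.resize(p[0:110,255:385],None,fx=5,fy=5,interpolation=cv2.INTER_CUBIC))
E
```

```text
((317.0, 48.244998931884766), 52.22633743286133)
disc ((558.3904418945312, 246.00393676757812), 46.54206085205078)
handle (array([473.2, 230. ]), 78.0, 12.1, -79.5)
lid front [[0.42806139 0.34503985 0.0845    ]
 [0.47282865 0.10635849 0.0845    ]]
bar 1179 (array([559., 246.]), 60.2, 14.4, -14.6) [0.55923122 0.2458102  0.11974503]
```

View pics/dial.png

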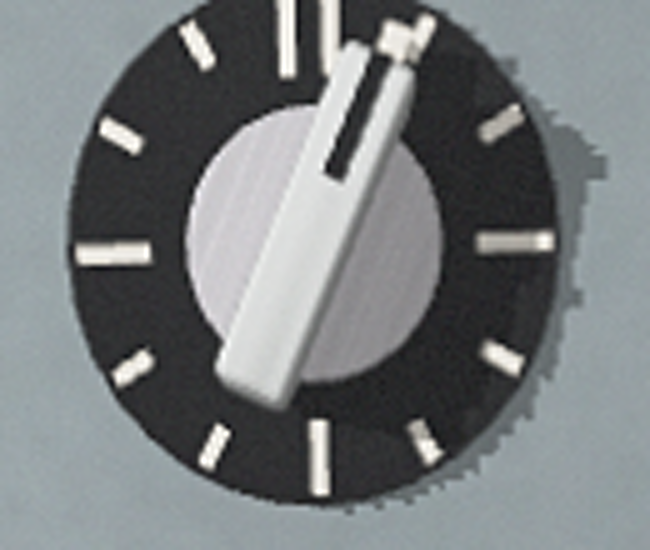

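Nose at about 12:50 — heading −14.6° against box yaw 10.5°, i.e. dial ≈ +25°. I'll flip the wrist half a turn so the last joint has range for turning left.

Request:
play_rows(deltas=[[40,[30,0,20],[0,0,0.18]],[40,[60,0,40],[0,0,0.36]],[40,[90,0,60],[0,0,0.54]],[40,[120,0,80],[0,0,0.72]],[40,[128,0,100],[0,0,0.9]],[40,[128,0,120],[0,0,1.08]],[40,[128,0,130],[0,0,1.26]],[40,[128,0,130],[0,0,1.44]]])

```text
clock: 3.88
tcp_pos: [0.5578, 0.242, 0.2429]
orientation: [2.709, -1.542, -0.033]
contact_force: [1.7, 0.4, -2.3]
grip_width: 0.0399
```

Request:
play_rows(deltas=[[40,[0,0,0],[0,0,0.18]],[40,[0,0,0],[0,0,0.36]],[40,[0,0,0],[0,0,0.54]],[40,[0,0,0],[0,0,0.72]],[40,[0,0,0],[0,0,0.9]],[40,[0,0,0],[0,0,1.08]],[40,[0,0,0],[0,0,1.26]],[40,[0,0,0],[0,0,1.44]]])

```text
clock: 4.88
tcp_pos: [0.5584, 0.1546, 0.1526]
orientation: [-1.56, 2.633, 0.173]
contact_force: [-0.1, 0.7, 0.3]
grip_width: 0.0399
```

Request:
play_rows(deltas=[[40,[0,0,0],[0,0,0.18]],[40,[0,0,0],[0,0,0.36]],[40,[0,0,0],[0,0,0.54]],[40,[0,0,0],[0,0,0.66]],[40,[0,0,0],[0,0,0.66]]])

```text
clock: 5.5
tcp_pos: [0.4933, 0.037, 0.0839]
orientation: [-0.858, 2.877, 0.301]
contact_force: [0.7, 0.2, -0.5]
grip_width: 0.0398
```

```bash
python3 - <<'E'
from h import *
o=r.get_obs(); print(o["tcp_pos"],o["joints"].round(2),o["grip_width"])
go(.5588,.246,.0925,np.radians(165.4))
E
```

```text
[0.49334545 0.03700414 0.08388788] [-0.97  1.07  1.46  2.2  -1.37  1.38 -2.96] 0.039785152841393515
delta mm [-166.2  136.4   42.6] rot [0.22  0.101 0.83 ]
```

Nothing was touched, but the last joint turns the opposite way from what I assumed and hit its limit. I'm unwinding, and will grasp without the flip.

```bash
cat >> h.py <<'E'
def go1(x,y,z,yaw,o=None):
    "like go, exact heading in degrees"
    o=o or r.get_obs(); Rc=Ro.from_rotvec(o["orientation"]); a=np.radians(yaw)
    X=np.array([np.cos(a),np.sin(a),0]);Z=np.array([0,0,-1]);T=Ro.from_matrix(np.c_[X,np.cross(Z,X),Z])
    d=(Rc.inv()*T).as_rotvec(); s=Rc.inv().apply(np.array([x,y,z])-o["tcp_pos"])*1000
    h=Rc.as_matrix()[:,0]
    print("at",o["tcp_pos"].round(4),"head",np.degrees(np.arctan2(h[1],h[0])).round(1),"j7",o["joints"][6].round(2),"delta mm",s.round(1),"rot",d.round(3),"rows>=",np.ceil(max(np.linalg.norm(s)/62,np.degrees(np.linalg.norm(d))/10.6)))
E
python3 - <<'E'
from h import *
go1(.5588,.246,.22,-14.6)
E
```

```text
at [0.4933 0.037  0.0839] head -147.6 j7 -2.96 delta mm [-188.5  156.1  -81.4] rot [-0.124  0.269 -2.294] rows>= 13.0
```

Request:
play_rows(deltas=[[40,[0,0,-60],[-0.01,0.02,-0.16]],[40,[-10,10,-110],[-0.02,0.04,-0.33]],[40,[-20,20,-130],[-0.03,0.06,-0.5]],[40,[-50,45,-120],[-0.04,0.08,-0.67]],[40,[-80,70,-110],[-0.05,0.1,-0.84]],[40,[-110,95,-100],[-0.055,0.12,-1.01]],[40,[-150,125,-90],[-0.06,0.14,-1.18]],[40,[-188,156,-81],[-0.07,0.16,-1.35]]])

```text
clock: 6.5
tcp_pos: [0.5594, 0.2465, 0.2194]
orientation: [-2.543, 1.733, 0.147]
contact_force: [1.0, -0.2, -0.3]
grip_width: 0.04
```

```bash
python3 - <<'E'
from h import *
go1(.5588,.246,.22,-14.6);print(r.get_obs()["joints"].round(2))
E
```

```text
at [0.5594 0.2465 0.2194] head -68.6 j7 -2.56 delta mm [ 0.1  0.7 -0.6] rot [-0.05   0.106 -0.941] rows>= 6.0
[-1.24  0.68  1.19  1.78 -0.79  1.24 -2.56]
```

Request:
play_rows(deltas=[[40,[0,0,0],[-0.01,0.02,-0.16]],[40,[0,0,0],[-0.02,0.04,-0.33]],[40,[0,0,0],[-0.03,0.06,-0.5]],[40,[0,0,0],[-0.04,0.08,-0.67]],[40,[0,0,0],[-0.05,0.1,-0.84]],[40,[0,1,0],[-0.05,0.106,-0.941]],[40,[0,1,0],[-0.05,0.106,-0.941]]])

```text
clock: 7.38
tcp_pos: [0.5587, 0.2453, 0.2193]
orientation: [3.115, -0.402, -0.0]
contact_force: [0.1, 0.5, -0.9]
grip_width: 0.0401
```

```bash
python3 - <<'E'
from h import *
go1(.5588,.246,.0925,-14.6);print(r.get_obs()["joints"].round(2))
E
```

```text
at [0.5587 0.2453 0.2193] head -14.7 j7 -1.85 delta mm [-1.000e-01 -7.000e-01  1.268e+02] rot [ 0.001  0.    -0.002] rows>= 3.0
[-1.22  0.57  1.02  1.78 -0.54  1.11 -1.85]
```

Request:
play_rows(deltas=[[40,[0,-1,50],[0,0,0]],[40,[0,-1,95],[0,0,0]],[40,[0,-1,127],[0,0,0]],[40,[0,-1,127],[0,0,0]],[5,[0,-1,127],[0,0,0]],[5,[0,-1,127],[0,0,0]],[5,[0,-1,127],[0,0,0]],[5,[0,-1,127],[0,0,0]]], squeeze=40)

```text
clock: 8.38
tcp_pos: [0.5603, 0.2459, 0.094]
orientation: [-3.115, 0.403, -0.004]
contact_force: [-0.2, -2.4, 7.5]
grip_width: 0.0133
```

```bash
python3 - <<'E'
from h import *
o=r.get_obs();print(o["grip_width"],o["contact_force"],o["moment"]);go1(.5588,.246,.0925,10.5+60)
E
```

```text
0.013343750024640636 [-0.24015724 -2.40163229  7.47874912] [-0.52673311 -0.00195128 -0.04383766]
at [0.5603 0.2459 0.094 ] head -14.7 j7 -1.74 delta mm [-1.5  0.3  1.5] rot [ 1.000e-03 -3.000e-03 -1.488e+00] rows>= 9.0
```

Request:
play_rows(deltas=[[5,[0,0,-2],[0,0,-0.18]],[5,[0,0,-2],[0,0,-0.36]],[5,[0,0,-2],[0,0,-0.54]],[5,[0,0,-2],[0,0,-0.72]],[5,[0,0,-2],[0,0,-0.9]],[5,[0,0,-2],[0,0,-1.08]],[5,[0,0,-2],[0,0,-1.26]],[5,[0,0,-2],[0,0,-1.42]]])

```text
clock: 9.38
tcp_pos: [0.5593, 0.2476, 0.0942]
orientation: [2.62, 1.734, 0.003]
contact_force: [4.5, 4.6, -19.0]
grip_width: 0.0132
```

```bash
python3 - <<'E'
from h import *
o=r.get_obs();print(o["grip_width"],o["contact_force"],o["moment"]);go1(.5588,.246,.096,10.5+60)
E
```

```text
0.013249648235062016 [  4.46065632   4.55825921 -18.97550088] [ 1.04190645 -0.93343944 -0.0598573 ]
at [0.5593 0.2476 0.0942] head 67.0 j7 -0.59 delta mm [-1.6  0.2 -1.8] rot [ 0.001 -0.001 -0.061] rows>= 1.0
```

Request:
play_rows(deltas=[[5,[0,0,1],[0,0,-0.06]],[5,[0,0,1],[0,0,-0.06]],[5,[0,0,1],[0,0,-0.06]],[5,[0,0,1],[0,0,-0.06]],[5,[0,0,1],[0,0,-0.06]],[5,[0,0,1],[0,0,-0.06]],[5,[0,0,1],[0,0,-0.06]]])

```text
clock: 10.25
tcp_pos: [0.5595, 0.2477, 0.094]
orientation: [-2.567, -1.811, -0.004]
contact_force: [-2.0, -1.3, 5.8]
grip_width: 0.0133
```

```bash
python3 - <<'E'
from h import *
o=r.get_obs();print(o["grip_width"],o["contact_force"],o["moment"]);go1(.5588,.246,.094,10.5+60)
p,d,C=shot("wrist","w3");cv2.imwrite("pics/w3c.png",p[180:480,120:520,::-1])
p,d,C=shot("top","t3");cv2.imwrite("pics/t3c.png",cv2.resize(p[150:250,200:300,::-1],None,fx=4,fy=4))
go1(.5588,.246,.094,10.5-30)
E
```

```text
0.013318291116549225 [-1.98029805 -1.26643749  5.76649395] [-0.18856953  0.41554233 -0.00766174]
at [0.5595 0.2477 0.094 ] head 70.4 j7 -0.54 delta mm [-1.8 -0.  -0. ] rot [ 0.001 -0.002 -0.002] rows>= 1.0
at [0.5594 0.2477 0.094 ] head 70.4 j7 -0.54 delta mm [-1.8 -0.  -0. ] rot [-1.000e-03 -3.000e-03  1.569e+00] rows>= 9.0
```

View pics/w3c.png

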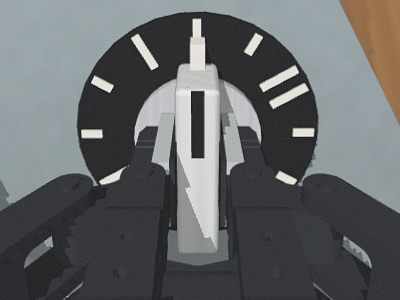

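The nose points exactly at 10: the double 12 mark is two marks clockwise, at crop (280,87). Next, right to 1.

Request:
play_rows(deltas=[[5,[0,0,0],[0,0,0.18]],[5,[0,0,0],[0,0,0.36]],[5,[0,0,0],[0,0,0.54]],[5,[0,0,0],[0,0,0.72]],[5,[0,0,0],[0,0,0.9]],[5,[0,0,0],[0,0,1.08]],[5,[0,0,0],[0,0,1.26]],[5,[0,0,0],[0,0,1.44]]])

```text
clock: 11.35
tcp_pos: [0.5604, 0.246, 0.0941]
orientation: [3.122, -0.343, 0.007]
contact_force: [3.2, -5.7, -3.4]
grip_width: 0.0135
```

```bash
python3 - <<'E'
from h import *
o=r.get_obs();print(o["grip_width"],o["contact_force"]);go1(.5588,.246,.094,10.5-30)
E
```

```text
0.013523694204000172 [ 3.17032941 -5.69856184 -3.4024692 ]
at [0.5604 0.246  0.0941] head -12.5 j7 -1.71 delta mm [-1.6  0.4  0.1] rot [-0.    -0.004  0.122] rows>= 1.0
```

Request:
play_rows(deltas=[[5,[0,0,0],[0,0,0.124]],[5,[0,0,0],[0,0,0.124]],[5,[0,0,0],[0,0,0.124]],[5,[0,0,0],[0,0,0.124]],[5,[0,0,0],[0,0,0.124]],[5,[0,0,0],[0,0,0.124]],[5,[0,0,0],[0,0,0.124]]])

```text
clock: 12.22
tcp_pos: [0.5604, 0.2458, 0.0941]
orientation: [3.095, -0.536, 0.007]
contact_force: [0.1, -3.4, -1.0]
grip_width: 0.0134
```

Request:
play_rows(deltas=[[5,[0,0,0],[0,0,-0.17]],[5,[0,0,0],[0,0,-0.35]],[5,[0,0,0],[0,0,-0.52]],[5,[0,0,0],[0,0,-0.7]],[5,[0,0,0],[0,0,-0.87]],[5,[0,0,0],[0,0,-1.047]],[5,[0,0,0],[0,0,-1.047]],[5,[0,0,0],[0,0,-1.047]]])

```text
clock: 13.22
tcp_pos: [0.5601, 0.2472, 0.0941]
orientation: [2.949, 1.08, 0.006]
contact_force: [-0.3, 3.2, -1.5]
grip_width: 0.0135
```

Request:
play_rows(deltas=[[5,[0,0,0],[0,0,0]],[5,[0,0,0],[0,0,0]],[5,[0,0,0],[0,0,0]],[5,[0,0,0],[0,0,0]]])

```text
clock: 13.72
tcp_pos: [0.5601, 0.2472, 0.0941]
orientation: [2.95, 1.079, 0.006]
contact_force: [-0.3, 1.5, -0.9]
grip_width: 0.0129
```

```bash
python3 - <<'E'
from h import *
o=r.get_obs();print(o["grip_width"],o["contact_force"]);go1(.5588,.246,.094,10.5+30)
p,d,C=shot("wrist","w4");cv2.imwrite("pics/w4c.png",p[180:480,120:520,::-1])
E
```

```text
0.012947254067246847 [-0.26285416  1.53480566 -0.88631075]
at [0.5601 0.2472 0.0941] head 40.2 j7 -0.97 delta mm [-1.8  0.1  0. ] rot [ 0.002 -0.003 -0.005] rows>= 1.0
```

Request:
play_rows(deltas=[[40,[0,0,0],[0,0,0]],[40,[0,0,0],[0,0,0]],[40,[0,0,-50],[0,0,0]],[40,[0,0,-90],[0,0,0]],[40,[0,0,-90],[0,0,0]]])

```text
clock: 14.4
tcp_pos: [0.562, 0.2473, 0.1875]
orientation: [-2.95, -1.079, -0.016]
contact_force: [0.3, 0.1, -0.6]
grip_width: 0.0399
```

```bash
python3 - <<'E'
from h import *
p,d,C=shot("wrist","w5")
go1(.4388,.2236,.16,10.5)
E
```

```text
at [0.5606 0.2472 0.1854] head 40.2 j7 -1.04 delta mm [-108.5  -60.7   24.6] rot [ 0.001 -0.007  0.518] rows>= 3.0
```

View pics/w5.png

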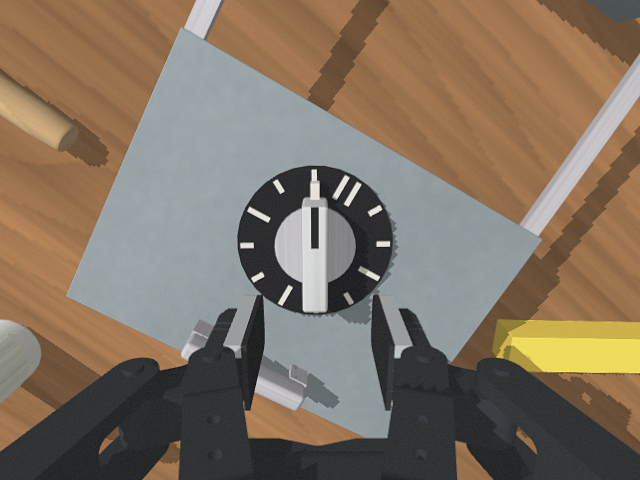

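Pointer is at 11 (nose (314,185), 12 mark at (347,187)). Now to the front of the handle with the fingers shut.

Request:
play_rows(deltas=[[5,[-36,-20,0],[0,0,0.17]],[5,[-72,-40,0],[0,0,0.34]],[5,[-108,-61,10],[0,0,0.518]],[0,[-109,-61,25],[0,0,0.518]],[0,[-109,-61,60],[0,0,0.518]],[0,[-109,-61,87],[0,0,0.518]],[0,[-109,-61,87],[0,0,0.518]]])

```text
clock: 15.32
tcp_pos: [0.4379, 0.2223, 0.0955]
orientation: [3.127, 0.288, 0.005]
contact_force: [-0.0, 0.1, 0.4]
grip_width: -0.0002
```

```bash
python3 - <<'E'
from h import *
go1(.6197,.2571,.098,10.5);print(r.get_obs()["grip_width"])
E
```

```text
at [0.4379 0.2223 0.0955] head 10.5 j7 -1.48 delta mm [185.1  -0.9  -1.9] rot [ 0.002 -0.003  0.001] rows>= 3.0
-0.0002117753923115889
```

Request:
play_rows(deltas=[[0,[25,-1,-4],[0,0,0]],[0,[52,-1,-4],[0,0,0]],[0,[80,-1,-4],[0,0,0]],[0,[108,-1,-4],[0,0,0]],[0,[136,-1,-4],[0,0,0]],[0,[162,-1,-4],[0,0,0]],[0,[185,-1,-4],[0,0,0]],[0,[187,-1,-4],[0,0,0]]])

```text
clock: 16.32
tcp_pos: [0.6228, 0.2573, 0.1003]
orientation: [3.126, 0.289, 0.006]
contact_force: [-2.1, -0.2, -0.2]
grip_width: -0.0
```

Request:
play_rows(deltas=[[0,[0,0,0],[0,0,0]],[0,[-20,0,0],[0,0,0]],[0,[-30,0,-60],[0,0,0]],[40,[-60,0,-120],[0,0,0]],[40,[-110,0,-180],[0,0,0]],[40,[-170,0,-220],[0,0,0]],[40,[-170,0,-220],[0,0,0]]])

```text
clock: 17.2
tcp_pos: [0.4534, 0.2257, 0.321]
orientation: [-3.127, -0.289, -0.006]
contact_force: [-1.0, 1.6, 0.5]
grip_width: 0.0399
```

```bash
python3 - <<'E'
from h import *
p,d,C=shot("wrist","w6")
go1(.4797,-.1433,.25,-17)
E
```

```text
at [0.4526 0.2254 0.3221] head 10.5 j7 -1.8 delta mm [-41.  367.7  71. ] rot [-0.003 -0.003  0.481] rows>= 7.0
```

View pics/w6.png

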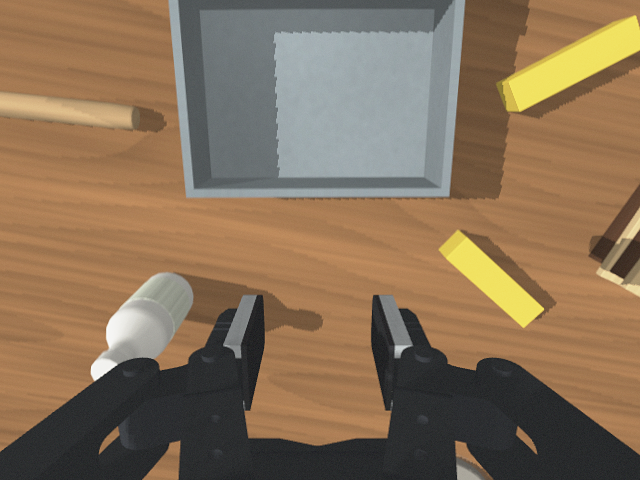

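The box is open, interior visible, front rim corners at (187,197) and (450,197). I'm measuring how far the lid opened from the top camera and moving to the stack.

```bash
python3 - <<'E'
from h import *
C=cam("wrist");L=ray(C,[(187,197),(450,197)],.076);print("front",L.round(4),L.mean(0).round(4),np.degrees(np.arctan2(L[0,0]-L[1,0],L[1,1]-L[0,1])))
m=L.mean(0);u=np.array([np.cos(np.radians(10.5)),np.sin(np.radians(10.5)),0]);print("box centre",m+u*.0905)
p,d,C=shot("top","t6");W=cloud(C,d);z=W[:,:,2]
a=(z>.099)&(z<.13)&(W[:,:,1]>.1)&(W[:,:,1]<.4)&(W[:,:,0]>.55)&(W[:,:,0]<.85)
q=(W[a]-np.array([.5395,.2424,0]))@np.array([[.9833,-.1822,0],[.1822,.9833,0],[0,0,1]]).T[:, :]if 0 else W[a]
for b in np.arange(.05,.3,.01):
    s=(q-np.array([.5395,.2424,0]))@u; k=(s>b)&(s<b+.01); print(round(b,2),k.sum(),end=' ')
print("\ndial/handle mean", )
E
```

```text
front [[0.4253 0.3456 0.076 ]
 [0.4706 0.1029 0.076 ]] [0.448  0.2243 0.076 ] -169.44358110798427
box centre [0.53694795 0.24078374 0.076     ]
0.05 0 0.06 0 0.07 0 0.08 0 0.09 46 0.1 55 0.11 0 0.12 0 0.13 0 0.14 0 0.15 0 0.16 13 0.17 16 0.18 18 0.19 17 0.2 15 0.21 10 0.22 1 0.23 0 0.24 0 0.25 0 0.26 0 0.27 0 0.28 0 0.29 0 
dial/handle mean
```

Request:
play_rows(deltas=[[70,[-7,55,0],[0,0,0.06]],[70,[-14,110,0],[0,0,0.12]],[70,[-20,165,0],[0,0,0.18]],[70,[-27,220,0],[0,0,0.24]],[70,[-34,275,0],[0,0,0.3]],[70,[-40,330,0],[0,0,0.38]],[70,[-120,368,20],[0,0,0.48]],[70,[-120,368,40],[0,0,0.48]]])

```text
clock: 18.3
tcp_pos: [0.4037, -0.1604, 0.2792]
orientation: [3.103, -0.468, 0.007]
contact_force: [-0.5, -1.1, -1.4]
grip_width: 0.0697
```

```bash
python3 - <<'E'
from h import *
p,d,C=shot("wrist","w7")
go1(.4797,-.1433,.25,-17)
E
```

```text
at [ 0.3965 -0.1623  0.2745] head -17.4 j7 -1.76 delta mm [ 73.8 -43.   24.2] rot [-0.002  0.004 -0.007] rows>= 2.0
```

View pics/w7.png

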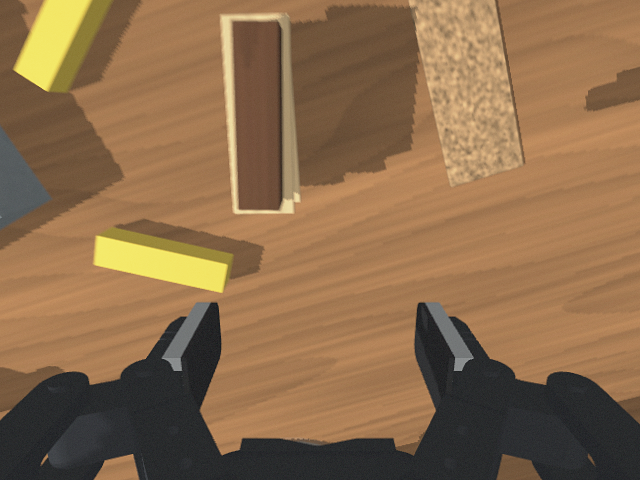

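Handle measures at +0.10 m, so the lid is open ≈0.17. In view: blank_c top face (232,22), (280,22), (281,209), (239,210); plate_2 below it (221,15), (287,13), (294,213), (234,214).

```bash
python3 - <<'E'
from h import *
o=r.get_obs();C=cam("wrist",o)
print("c",rect(ray(C,[(232,22),(280,22),(281,209),(239,210)],.116)))
print("p2",rect(ray(C,[(221,15),(287,13),(294,213),(234,214)],.084)))
W=cloud(C,np.load("pics/w7_d.npy"));z=W[:,:,2]
b=(np.abs(z-.116)<.006);b[230:]=0;print("c depth",b.sum(),rect(W[b]),np.median(z[b]))
b=(np.abs(z-.082)<.005);b[230:]=0;b[:,:215]=0;b[:,:]&=(np.arange(640)<310);print("p2 depth",b.sum(),rect(W[b]),np.median(z[b]))
b=(np.abs(z-.042)<.005);b[230:]=0;b[:,:215]=0;b[:,:]&=(np.arange(640)<310);print("p1 depth",b.sum(),rect(W[b]),np.median(z[b]))
E
```

```text
c (array([ 470.5, -142.4]), 125.8, 31.2, -18.3)
p2 (array([ 471.8, -138.7]), 147.0, 48.8, -16.4)
c depth 5752 (array([ 472.7, -139.9]), 129.8, 32.2, -18.3) 0.11072118584814347
p2 depth 3430 (array([ 473.2, -137.4]), 149.9, 50.4, -16.8) 0.07846355070905794
p1 depth 137 (array([ 442.5, -154.7]), 100.8, 5.0, -16.5) 0.03745994472699177
```

Request:
play_rows(deltas=[[70,[0,0,0],[0,0,0]],[70,[0,0,0],[0,0,0]]])

```text
clock: 18.6
tcp_pos: [0.3969, -0.1623, 0.2747]
orientation: [-3.103, 0.475, 0.006]
contact_force: [0.5, 0.3, -0.1]
grip_width: 0.0701
```

```bash
cat >> h.py <<'E'
def top_rect(C,d,zl,tol,box,xy=None,rad=.12):
    W=cloud(C,d);z=W[:,:,2];b=np.abs(z-zl)<tol
    if xy is not None: b&=np.hypot(W[:,:,0]-xy[0],W[:,:,1]-xy[1])<rad
    b[box:]=0
    n,l,s,c=cv2.connectedComponentsWithStats(b.astype(np.uint8))
    if n<2: print("none");return
    i=1+s[1:,4].argmax();print(zl,s[i][4],*rect(W[l==i]),np.median(z[l==i]).round(4))
E
python3 - <<'E'
from h import *
print(r.get_obs()["tcp_pos"])
p,d,C=shot("wrist","w8")
for z in(.116,.083,.041):top_rect(C,d,z,.006,240,(.48,-.14))
o=r.get_obs();print(o["tcp_pos"])
go1(.4797,-.1433,.17,-18.3)
E
```

```text
[ 0.39688573 -0.16225393  0.27474613]
0.116 9294 [ 481.3 -138.6] 130.7 32.6 -18.1 0.1155
0.083 3769 [ 481.7 -136.4] 150.7 50.6 -16.5 0.0835
0.041 600 [ 463.4 -157.7] 126.7 6.1 -16.4 0.0414
[ 0.39746554 -0.16196532  0.27508426]
at [ 0.3975 -0.162   0.2751] head -17.4 j7 -1.76 delta mm [ 73.2 -42.2 104.9] rot [-0.002  0.003  0.016] rows>= 3.0
```

```bash
python3 - <<'E'
from h import *
go1(.4813,-.1386,.091,-18.1)
E
```

```text
at [ 0.3975 -0.162   0.2751] head -17.4 j7 -1.76 delta mm [ 73.6 -47.  183.9] rot [-0.002  0.003  0.013] rows>= 4.0
```

Request:
play_rows(deltas=[[60,[35,-22,35],[0,0,0.013]],[60,[74,-47,75],[0,0,0.013]],[60,[74,-47,130],[0,0,0.013]],[60,[74,-47,160],[0,0,0.013]],[60,[74,-47,184],[0,0,0.013]],[60,[74,-47,184],[0,0,0.013]],[20,[74,-47,184],[0,0,0.013]],[20,[74,-47,184],[0,0,0.013]]], squeeze=50)

```text
clock: 19.65
tcp_pos: [0.4831, -0.139, 0.0926]
orientation: [-3.1, 0.493, -0.001]
contact_force: [0.4, -0.1, -0.6]
grip_width: 0.0313
```

```bash
python3 - <<'E'
from h import *
o=r.get_obs();print(o["grip_width"],o["contact_force"])
go1(.4813,-.1386,.091,-18.1)
E
```

```text
0.03131710776277515 [ 0.43505632 -0.08531749 -0.59856489]
at [ 0.4831 -0.139   0.0926] head -18.1 j7 -1.14 delta mm [-1.8  0.2  1.6] rot [-0.002 -0.     0.   ] rows>= 1.0
```

Request:
play_rows(deltas=[[20,[0,0,0],[0,0,0]],[20,[0,0,-15],[0,0,0]],[20,[0,0,-50],[0,0,0]],[20,[0,0,-90],[0,0,0]],[20,[0,0,-90],[0,0,0]]])

```text
clock: 20.27
tcp_pos: [0.4849, -0.1398, 0.1859]
orientation: [-3.099, 0.493, -0.01]
contact_force: [0.8, -0.0, -1.1]
grip_width: 0.031
```

```bash
python3 - <<'E'
from h import *
o=r.get_obs();print(o["grip_width"],o["contact_force"])
go1(.5252,.3103,.18,10.5)
E
```

```text
0.031012933021132196 [ 0.83199482 -0.02262575 -1.06903391]
at [ 0.4849 -0.1398  0.1859] head -18.1 j7 -1.28 delta mm [-101.5 -440.4    7.3] rot [-0.003 -0.007 -0.499] rows>= 8.0
```

Request:
play_rows(deltas=[[20,[-13,-55,0],[0,0,-0.06]],[20,[-25,-110,0],[0,0,-0.12]],[20,[-38,-165,0],[0,0,-0.18]],[20,[-51,-220,0],[0,0,-0.25]],[20,[-64,-275,0],[0,0,-0.31]],[20,[-76,-330,0],[0,0,-0.37]],[20,[-89,-385,4],[0,0,-0.44]],[20,[-101,-440,7],[0,0,-0.5]]])

```text
clock: 21.28
tcp_pos: [0.5249, 0.3116, 0.18]
orientation: [-3.126, -0.293, -0.01]
contact_force: [0.9, -1.7, -1.2]
grip_width: 0.0312
```

Request:
play_rows(deltas=[[20,[0,0,0],[0,0,0]],[20,[0,0,0],[0,0,0]]])

```text
clock: 21.52
tcp_pos: [0.5244, 0.3111, 0.1795]
orientation: [-3.127, -0.293, -0.009]
contact_force: [-0.2, -0.1, -0.3]
grip_width: 0.0313
```

```bash
python3 - <<'E'
from h import *
o=r.get_obs();print(o["grip_width"],o["contact_force"])
p,d,C=shot("wrist","w9")
go1(.5252,.3103,.019,10.5)
E
```

```text
0.03127262373612418 [-0.16022692 -0.13612451 -0.2937418 ]
at [0.5247 0.3101 0.1798] head 10.6 j7 -1.61 delta mm [-4.000e-01 -1.000e-01  1.608e+02] rot [-0.    -0.006  0.002] rows>= 3.0
```

View pics/w9.png

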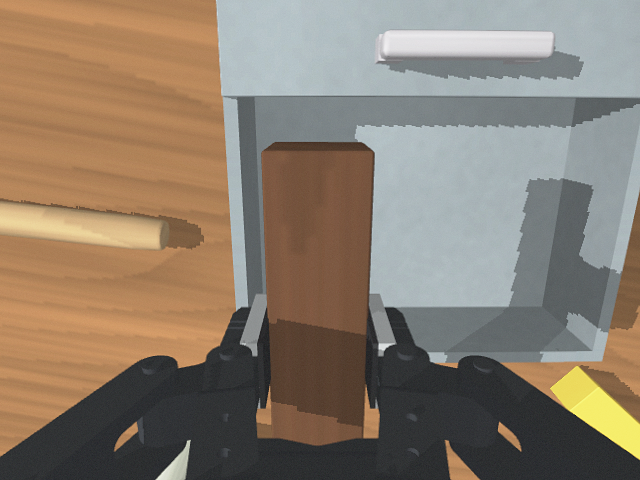

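The blank is held straight, over the left of the open box, clear of the wall. Lower and release.

Request:
play_rows(deltas=[[20,[0,0,50],[0,0,0]],[20,[0,0,100],[0,0,0]],[20,[0,0,135],[0,0,0]],[20,[0,0,155],[0,0,0]],[20,[0,0,161],[0,0,0]],[20,[0,0,162],[0,0,0]],[42,[0,0,162],[0,0,0]],[42,[0,0,162],[0,0,0]]])

```text
clock: 22.58
tcp_pos: [0.5284, 0.3019, 0.0195]
orientation: [3.123, 0.278, 0.013]
contact_force: [1.4, -17.5, 5.7]
grip_width: 0.0421
```

Request:
play_rows(deltas=[[42,[0,0,0],[0,0,0]],[42,[0,0,-40],[0,0,0]],[42,[0,0,-95],[0,0,0]],[42,[0,0,-150],[0,0,0]],[42,[0,0,-160],[0,0,0]]])

```text
clock: 23.2
tcp_pos: [0.5296, 0.3034, 0.1843]
orientation: [3.128, 0.277, 0.023]
contact_force: [0.9, 0.2, -0.6]
grip_width: 0.0418
```

```bash
python3 - <<'E'
from h import *
o=r.get_obs();print(o["grip_width"],o["contact_force"])
go1(.40,-.162,.25,-17)
E
```

```text
0.041783693008656524 [ 0.89574056  0.22107113 -0.57908102]
at [0.5296 0.3034 0.1843] head 10.1 j7 -1.6 delta mm [-208.3  435.6  -67.6] rot [-0.001 -0.015  0.473] rows>= 8.0
```

Request:
play_rows(deltas=[[70,[-26,54,-8],[0,0,0.06]],[70,[-52,109,-17],[0,0,0.12]],[70,[-78,163,-25],[0,0,0.18]],[70,[-104,218,-34],[0,0,0.24]],[70,[-130,272,-42],[0,0,0.3]],[70,[-156,326,-51],[0,0,0.36]],[70,[-182,381,-60],[0,0.01,0.42]],[70,[-208,436,-68],[0,0.015,0.47]]])

```text
clock: 24.2
tcp_pos: [0.3994, -0.1641, 0.2501]
orientation: [-3.102, 0.462, -0.047]
contact_force: [1.3, 0.7, -0.0]
grip_width: 0.0697
```

Request:
play_rows(deltas=[[70,[0,0,0],[0,0,0]],[70,[0,0,0],[0,0,0]],[70,[0,0,0],[0,0,0]]])

```text
clock: 24.58
tcp_pos: [0.3996, -0.1628, 0.2499]
orientation: [-3.103, 0.458, -0.046]
contact_force: [0.1, -0.8, 0.9]
grip_width: 0.0698
```

```bash
python3 - <<'E'
from h import *
p,d,C=shot("wrist","w10")
for z in(.084,.041):top_rect(C,d,z,.006,260,(.48,-.14))
go1(.4817,-.1364,.075,-16.5)
t,td,TC=shot("top","t10");W=cloud(TC,td);a=(np.abs(W[:,:,2]-.04)<.012)
u=np.radians(10.5);q=W-np.array([.538,.2415,0]);X=q[:,:,0]*np.cos(u)+q[:,:,1]*np.sin(u);Y=-q[:,:,0]*np.sin(u)+q[:,:,1]*np.cos(u)
a&=(abs(X)<.09)&(abs(Y)<.12);print("c in box",X[a].mean(),Y[a].mean(),a.sum(),t[a].mean(0))
E
```

```text
0.084 15294 [ 481.7 -136.3] 150.7 50.6 -16.5 0.0835
0.041 712 [ 464.5 -157.7] 128.8 6.2 -16.3 0.0414
at [ 0.3996 -0.1629  0.25  ] head -16.8 j7 -1.74 delta mm [ 66.  -47.6 177.3] rot [-0.008 -0.028 -0.005] rows>= 4.0
c in box 0.0066782892693756325 0.0541953399099591 532 [100.7556391   80.35902256  69.76879699]
```

Request:
play_rows(deltas=[[80,[30,-22,35],[-0.008,-0.028,-0.005]],[80,[66,-48,75],[-0.008,-0.028,-0.005]],[80,[66,-48,130],[-0.008,-0.028,-0.005]],[80,[66,-48,160],[-0.008,-0.028,-0.005]],[80,[66,-48,182],[-0.008,-0.028,-0.005]],[80,[66,-48,182],[-0.008,-0.028,-0.005]],[80,[66,-48,182],[-0.008,-0.028,-0.005]]])

```text
clock: 25.55
tcp_pos: [0.4823, -0.1365, 0.0712]
orientation: [3.108, -0.451, 0.001]
contact_force: [-0.4, 0.1, 0.5]
grip_width: 0.0799
```

```bash
python3 - <<'E'
from h import *
go1(.4817,-.1363,.069,-16.5)
E
```

```text
at [ 0.4823 -0.1365  0.0712] head -16.5 j7 -1.06 delta mm [-0.7  0.   2.2] rot [ 0.    -0.001 -0.   ] rows>= 1.0
```

Request:
play_rows(deltas=[[80,[0,0,3],[0,0,0]],[40,[0,0,3],[0,0,0]],[40,[0,0,3],[0,0,0]],[40,[0,0,3],[0,0,0]],[40,[0,0,3],[0,0,0]],[40,[0,0,-15],[0,0,0]],[40,[0,0,-60],[0,0,0]],[40,[0,0,-60],[0,0,0]]], squeeze=40)

```text
clock: 26.55
tcp_pos: [0.4841, -0.137, 0.1338]
orientation: [-3.109, 0.451, -0.01]
contact_force: [0.3, -0.1, -1.3]
grip_width: 0.049
```

```bash
python3 - <<'E'
from h import *
o=r.get_obs();print(o["grip_width"],o["contact_force"])
go1(.4533,-.3287,.07,-0.1)
E
```

```text
0.04900392991297191 [ 0.27584595 -0.14823252 -1.31016478]
at [ 0.4841 -0.137   0.1338] head -16.5 j7 -1.16 delta mm [ 24.5 192.6  63.7] rot [-0.    -0.006 -0.286] rows>= 4.0
```

Request:
play_rows(deltas=[[40,[6,48,0],[0,0,-0.07]],[40,[12,96,0],[0,0,-0.14]],[40,[18,144,0],[0,0,-0.21]],[40,[24,193,15],[0,-0.006,-0.286]],[40,[24,193,40],[0,-0.006,-0.286]],[40,[24,193,64],[0,-0.006,-0.286]],[40,[24,193,64],[0,-0.006,-0.286]],[40,[24,193,64],[0,-0.006,-0.286]]])

```text
clock: 27.55
tcp_pos: [0.4528, -0.329, 0.0701]
orientation: [3.141, -0.003, 0.0]
contact_force: [-0.1, -0.3, -0.1]
grip_width: 0.049
```

```bash
python3 - <<'E'
from h import *
o=r.get_obs();print(o["grip_width"],o["contact_force"])
p,d,C=shot("wrist","w11")
go1(.4533,-.3287,.003,-0.1)
E
```

```text
0.04896077537230905 [-0.11807966 -0.33538202 -0.11104114]
at [ 0.4531 -0.3291  0.0705] head -0.1 j7 -0.5 delta mm [ 0.1 -0.4 67.5] rot [ 0.    -0.001 -0.   ] rows>= 2.0
```

View pics/w11.png

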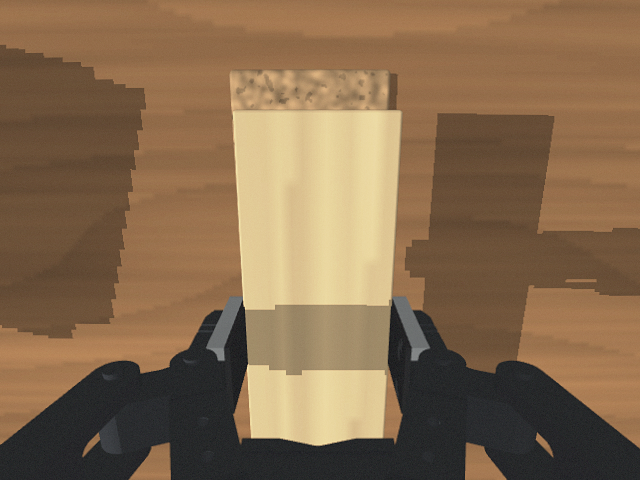

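The plate is held straight and lined up over the mat (mat end at (230..392,72)). Lower, let go, rise.

Request:
play_rows(deltas=[[40,[0,0,35],[0,0,0]],[40,[0,0,55],[0,0,0]],[40,[0,0,66],[0,0,0]],[40,[0,0,68],[0,0,0]],[40,[0,0,68],[0,0,0]],[65,[0,0,68],[0,0,0]],[65,[0,0,66],[0,0,0]],[65,[0,0,64],[0,0,0]]])

```text
clock: 28.6
tcp_pos: [0.4534, -0.3293, 0.0067]
orientation: [3.141, -0.003, 0.002]
contact_force: [0.2, 0.2, 0.6]
grip_width: 0.0649
```

Request:
play_rows(deltas=[[70,[0,0,-40],[0,0,0]],[70,[0,0,-100],[0,0,0]],[70,[0,0,-160],[0,0,0]],[70,[0,0,-200],[0,0,0]],[70,[-20,-50,-240],[0,0,0.07]],[70,[-50,-100,-240],[0,0,0.15]],[70,[-60,-155,-240],[0,0,0.25]],[70,[-60,-165,-240],[0,0,0.29]]])

```text
clock: 29.6
tcp_pos: [0.3927, -0.1623, 0.2461]
orientation: [-3.107, 0.459, -0.002]
contact_force: [0.7, 0.2, 0.1]
grip_width: 0.0701
```

Request:
play_rows(deltas=[[70,[0,0,0],[0,0,0]],[70,[0,0,0],[0,0,0]],[70,[0,0,0],[0,0,0]]])

```text
clock: 29.98
tcp_pos: [0.3928, -0.1637, 0.2464]
orientation: [-3.107, 0.462, -0.002]
contact_force: [-0.1, 0.2, 0.1]
grip_width: 0.07
```

```bash
python3 - <<'E'
from h import *
p,d,C=shot("wrist","w12")
print("b");top_rect(C,d,.074,.006,260,(.48,-.14))
print("p1");top_rect(C,d,.042,.006,260,(.48,-.14))
print("mat plate");top_rect(C,d,.016,.006,260,(.453,-.329))
go1(.4817,-.1364,.049,-16.5)
E
```

```text
b
0.074 8484 [ 479.7 -133.4] 130.2 32.7 -15.5 0.0735
p1
0.042 3726 [ 480.8 -136.6] 150.4 50.0 -13.6 0.0416
mat plate
0.016 9957 [ 446.5 -329. ] 138.4 51.3 -0.2 0.0154
at [ 0.3927 -0.1637  0.2463] head -16.9 j7 -1.59 delta mm [ 77.  -52.  197.4] rot [-0.    -0.001 -0.007] rows>= 4.0
```

```bash
python3 - <<'E'
from h import *
go1(.4797,-.1334,.049,-15.5)
E
```

```text
at [ 0.3927 -0.1637  0.2463] head -16.9 j7 -1.59 delta mm [ 74.2 -54.3 197.4] rot [-0.    -0.001 -0.025] rows>= 4.0
```

Request:
play_rows(deltas=[[60,[35,-26,50],[0,0,-0.025]],[60,[74,-54,85],[0,0,-0.025]],[60,[74,-54,140],[0,0,-0.025]],[60,[74,-54,175],[0,0,-0.025]],[60,[74,-54,197],[0,0,-0.025]],[60,[74,-54,197],[0,0,-0.025]],[20,[74,-54,197],[0,0,-0.025]],[20,[74,-54,197],[0,0,-0.025]]], squeeze=50)

```text
clock: 31.02
tcp_pos: [0.4804, -0.134, 0.0506]
orientation: [-3.113, 0.424, -0.005]
contact_force: [-0.3, 0.0, -0.7]
grip_width: 0.0311
```

Request:
play_rows(deltas=[[20,[0,0,0],[0,0,0]],[20,[0,0,0],[0,0,0]],[20,[0,0,-15],[0,0,0]],[20,[0,0,-60],[0,0,0]],[20,[0,0,-115],[0,0,0]],[20,[0,0,-130],[0,0,0]],[20,[0,0,-130],[0,0,0]]])

```text
clock: 31.9
tcp_pos: [0.4804, -0.1336, 0.1814]
orientation: [-3.112, 0.422, -0.008]
contact_force: [-0.1, 0.2, -1.3]
grip_width: 0.031
```

```bash
python3 - <<'E'
from h import *
o=r.get_obs();print(o["grip_width"],o["contact_force"])
u=np.radians(10.5); b=lambda x,y:(.538+x*np.cos(u)-y*np.sin(u),.2415+x*np.sin(u)+y*np.cos(u))
print(b(0,-8),b(0,-62)); go1(*b(0,-.008),.18,10.5)
E
```

```text
0.030979639833293146 [-0.13786115  0.1862054  -1.30157214]
(np.float64(1.9958842039371798), np.float64(-7.624539260511637)) (np.float64(11.836602580513144), np.float64(-60.72030426896519))
at [ 0.4804 -0.1336  0.1814] head -15.5 j7 -1.22 delta mm [ -41.  -369.7    1.9] rot [-0.001 -0.005 -0.453] rows>= 6.0
```

Request:
play_rows(deltas=[[20,[-6,-53,0],[0,0,-0.06]],[20,[-12,-106,0],[0,0,-0.13]],[20,[-18,-159,0],[0,0,-0.19]],[20,[-24,-212,0],[0,0,-0.26]],[20,[-30,-265,0],[0,0,-0.32]],[20,[-36,-318,0],[0,0,-0.39]],[20,[-41,-370,2],[0,-0.005,-0.453]],[20,[-41,-370,2],[0,-0.005,-0.453]]])

```text
clock: 32.9
tcp_pos: [0.5381, 0.2392, 0.1771]
orientation: [-3.127, -0.3, 0.004]
contact_force: [-0.0, 0.2, -1.0]
grip_width: 0.0313
```

Request:
play_rows(deltas=[[20,[0,0,0],[0,0,0]],[20,[0,0,0],[0,0,0]]])

```text
clock: 33.15
tcp_pos: [0.5374, 0.2379, 0.1761]
orientation: [3.127, 0.298, -0.007]
contact_force: [0.1, -0.8, -1.6]
grip_width: 0.0312
```

```bash
python3 - <<'E'
from h import *
o=r.get_obs();print(o["grip_width"],o["contact_force"])
u=np.radians(10.5); b=lambda x,y:(.538+x*np.cos(u)-y*np.sin(u),.2415+x*np.sin(u)+y*np.cos(u))
p,d,C=shot("wrist","w13")
go1(*b(0,-.008),.019,10.5)
E
```

```text
0.031179716315239057 [ 0.05330976 -0.7956838  -1.57602699]
at [0.5377 0.2378 0.1766] head 10.9 j7 -1.46 delta mm [  1.5   4.5 157.6] rot [-0.     0.004  0.006] rows>= 3.0
```

View pics/w13.png

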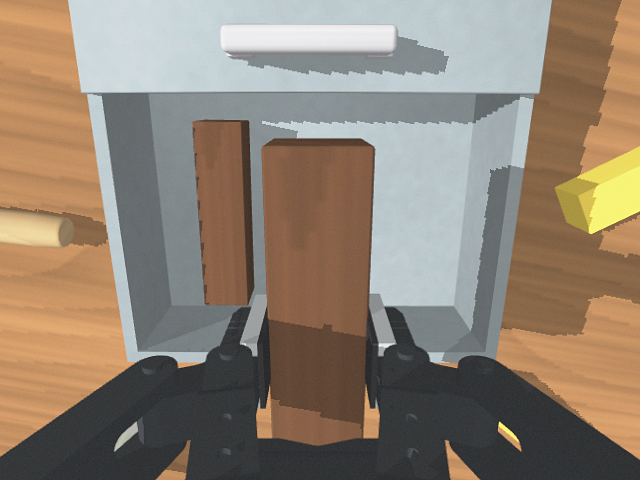

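Blank_c lies straight in the box at (222,212); blank_b is held over the middle. Lower and release, then return to the stack.

Request:
play_rows(deltas=[[20,[1,4,50],[0,0,0]],[20,[1,4,100],[0,0,0]],[20,[1,4,135],[0,0,0]],[20,[1,4,153],[0,0,0]],[20,[1,4,158],[0,0,0]],[20,[1,4,159],[0,0,0]],[42,[1,4,159],[0,0,0]],[42,[1,4,159],[0,0,0]]])

```text
clock: 34.2
tcp_pos: [0.5395, 0.2344, 0.0186]
orientation: [-3.127, -0.298, 0.003]
contact_force: [-0.5, 0.2, -0.2]
grip_width: 0.042
```

Request:
play_rows(deltas=[[42,[0,0,0],[0,0,0]],[42,[0,0,-40],[0,0,0]],[42,[0,0,-95],[0,0,0]],[42,[0,0,-150],[0,0,0]],[42,[0,0,-160],[0,0,0]]])

```text
clock: 34.83
tcp_pos: [0.5421, 0.2347, 0.1825]
orientation: [-3.124, -0.297, -0.006]
contact_force: [-0.9, -0.7, -0.9]
grip_width: 0.0423
```

```bash
python3 - <<'E'
from h import *
o=r.get_obs();print(o["grip_width"],o["contact_force"])
go1(.393,-.164,.25,-14)
E
```

```text
0.042272105099592394 [-0.91054415 -0.6619912  -0.90827241]
at [0.5421 0.2347 0.1825] head 10.9 j7 -1.45 delta mm [-221.2  363.3  -69.6] rot [-0.004 -0.003  0.434] rows>= 7.0
```

Request:
play_rows(deltas=[[70,[-29,48,-10],[0,0,0.06]],[70,[-58,96,-20],[0,0,0.12]],[70,[-87,144,-30],[0,0,0.18]],[70,[-116,192,-40],[0,0,0.24]],[70,[-145,240,-50],[0,0,0.3]],[70,[-175,290,-60],[0,0,0.36]],[70,[-205,340,-70],[0,0,0.42]],[70,[-221,363,-70],[0,0,0.434]]])

```text
clock: 35.83
tcp_pos: [0.3919, -0.166, 0.2501]
orientation: [-3.109, 0.389, -0.006]
contact_force: [0.8, 0.6, -0.0]
grip_width: 0.0701
```

Request:
play_rows(deltas=[[70,[0,0,0],[0,0,0]],[70,[0,0,0],[0,0,0]],[70,[0,0,0],[0,0,0]]])

```text
clock: 36.2
tcp_pos: [0.3922, -0.1649, 0.2501]
orientation: [-3.111, 0.385, -0.005]
contact_force: [0.7, 0.8, 0.4]
grip_width: 0.0699
```

```bash
python3 - <<'E'
from h import *
p,d,C=shot("wrist","w14")
print("p1");top_rect(C,d,.042,.006,260,(.48,-.14))
go1(.4808,-.1366,.037,-13.6)
E
```

```text
p1
0.042 12315 [ 480.3 -136.2] 149.6 50.6 -13.6 0.0415
at [ 0.3922 -0.165   0.2501] head -14.1 j7 -1.64 delta mm [ 78.5 -47.7 213.6] rot [-0.007 -0.002 -0.009] rows>= 4.0
```

Request:
play_rows(deltas=[[80,[38,-24,50],[-0.007,-0.002,-0.009]],[80,[78,-48,100],[-0.007,-0.002,-0.009]],[80,[78,-48,155],[-0.007,-0.002,-0.009]],[80,[78,-48,200],[-0.007,-0.002,-0.009]],[80,[78,-48,224],[-0.007,-0.002,-0.009]],[80,[78,-48,224],[-0.007,-0.002,-0.009]],[80,[78,-48,224],[-0.007,-0.002,-0.009]]])

```text
clock: 37.12
tcp_pos: [0.4803, -0.1364, 0.0268]
orientation: [3.118, -0.372, -0.002]
contact_force: [-0.4, -0.1, 0.9]
grip_width: 0.0802
```

Request:
play_rows(deltas=[[40,[0,0,0],[0,0,0]],[40,[0,0,0],[0,0,0]],[40,[0,0,0],[0,0,0]],[40,[0,0,0],[0,0,0]],[40,[0,0,-15],[0,0,0]],[40,[0,0,-60],[0,0,0]],[40,[0,0,-60],[0,0,0]]], squeeze=40)

```text
clock: 38.0
tcp_pos: [0.4825, -0.1369, 0.0903]
orientation: [3.119, -0.372, 0.008]
contact_force: [0.4, -0.1, -0.9]
grip_width: 0.0487
```

```bash
python3 - <<'E'
from h import *
o=r.get_obs();print(o["grip_width"],o["contact_force"])
go1(.4533,-.3287,.07,-0.1)
E
```

```text
0.0487228955176471 [ 0.44180002 -0.08466832 -0.93757742]
at [ 0.4825 -0.1369  0.0903] head -13.6 j7 -1.04 delta mm [ 16.7 193.3  20.4] rot [ 0.    -0.005 -0.236] rows>= 4.0
```

Request:
play_rows(deltas=[[40,[4,48,0],[0,0,-0.06]],[40,[8,96,0],[0,0,-0.12]],[40,[12,144,0],[0,0,-0.18]],[40,[17,193,0],[0,-0.005,-0.236]],[40,[17,193,20],[0,-0.005,-0.236]],[40,[17,193,20],[0,-0.005,-0.236]],[40,[17,193,20],[0,-0.005,-0.236]]])

```text
clock: 38.88
tcp_pos: [0.454, -0.327, 0.0704]
orientation: [-3.141, -0.0, 0.0]
contact_force: [0.4, 0.1, -0.6]
grip_width: 0.0489
```

```bash
python3 - <<'E'
from h import *
o=r.get_obs();print(o["grip_width"],o["contact_force"])
go1(.4535,-.329,.012,-0.1)
E
```

```text
0.048882819776791174 [ 0.3803995   0.07681973 -0.62277309]
at [ 0.454  -0.327   0.0704] head 0.0 j7 -0.5 delta mm [-0.5  2.  58.4] rot [-0.001  0.     0.002] rows>= 1.0
```

Request:
play_rows(deltas=[[40,[0,2,30],[0,0,0]],[40,[0,2,50],[0,0,0]],[40,[0,2,57],[0,0,0]],[40,[0,2,59],[0,0,0]],[40,[0,2,59],[0,0,0]],[65,[0,2,59],[0,0,0]],[65,[0,2,59],[0,0,0]],[65,[0,2,57],[0,0,0]]])

```text
clock: 39.88
tcp_pos: [0.454, -0.329, 0.0134]
orientation: [-3.141, -0.0, 0.001]
contact_force: [-0.4, 0.4, 0.7]
grip_width: 0.065
```

Request:
play_rows(deltas=[[70,[0,0,-40],[0,0,0]],[70,[0,0,-100],[0,0,0]],[70,[0,0,-160],[0,0,0]],[70,[0,0,-200],[0,0,0]],[70,[-25,-30,-240],[0,0,0.07]],[70,[-60,-70,-240],[0,0,0.15]],[70,[-80,-110,-240],[0,0,0.2]],[70,[-80,-110,-240],[0,0,0.24]]])

```text
clock: 40.88
tcp_pos: [0.3737, -0.2149, 0.2528]
orientation: [-3.114, 0.366, -0.0]
contact_force: [0.7, -0.7, -0.1]
grip_width: 0.0703
```

Request:
play_rows(deltas=[[70,[0,0,0],[0,0,0]],[70,[0,0,0],[0,0,0]],[70,[0,0,0],[0,0,0]]])

```text
clock: 41.25
tcp_pos: [0.3736, -0.2159, 0.2528]
orientation: [-3.115, 0.369, 0.001]
contact_force: [-0.2, -0.8, 0.3]
grip_width: 0.0703
```

```bash
python3 - <<'E'
from h import *
p,d,C=shot("wrist","w15")
print("a");top_rect(C,d,.032,.006,260,(.48,-.14))
print("pile");top_rect(C,d,.026,.005,260,(.453,-.329))
print("mat level?");top_rect(C,d,.008,.004,260,(.453,-.329))
go1(.4808,-.1366,.02,-13.6)
E
```

```text
a
0.032 6625 [ 482.4 -136. ] 130.6 33.1 -16.6 0.0315
pile
0.026 10020 [ 445.9 -327.7] 135.8 51.5 -0.4 0.0255
mat level?
0.008 4597 [ 442.9 -325.6] 156.7 75.1 0.1 0.0055
at [ 0.3735 -0.2158  0.2528] head -13.5 j7 -1.37 delta mm [  86.  -100.9  233.3] rot [-0.005  0.001  0.002] rows>= 5.0
```

View pics/w15.png

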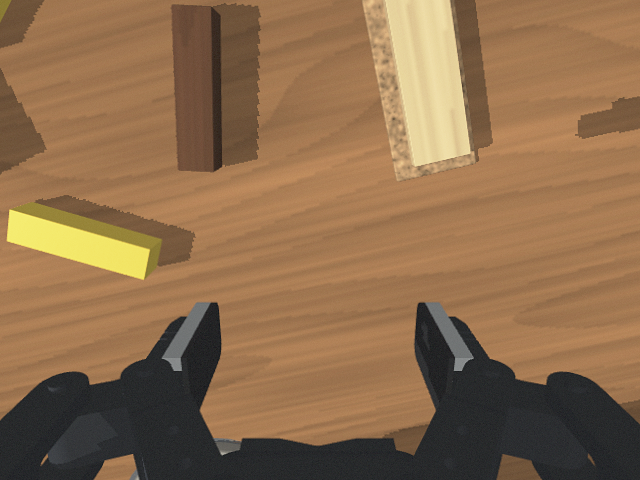

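The two plates lie squarely on each other on the mat (end at (415..470,160)), and blank_a remains at (197,88).

```bash
python3 - <<'E'
from h import *
go1(.4822,-.136,.0085,-16.6)
E
```

```text
at [ 0.3735 -0.2158  0.2528] head -13.5 j7 -1.37 delta mm [  87.3 -101.8  244.8] rot [-0.005  0.001  0.054] rows>= 5.0
```

Request:
play_rows(deltas=[[60,[30,-34,40],[0,0,0.02]],[60,[60,-68,80],[0,0,0.04]],[60,[87,-102,110],[-0.005,0,0.054]],[60,[87,-102,165],[-0.005,0,0.054]],[60,[87,-102,215],[-0.005,0,0.054]],[60,[87,-102,238],[-0.005,0,0.054]],[60,[87,-102,243],[-0.005,0,0.054]],[60,[87,-102,243],[-0.005,0,0.054]]], squeeze=50)

```text
clock: 42.3
tcp_pos: [0.4822, -0.1365, 0.0104]
orientation: [3.108, -0.455, -0.002]
contact_force: [0.2, 0.4, -0.2]
grip_width: 0.0603
```

Request:
play_rows(deltas=[[20,[0,0,0],[0,0,0]],[20,[0,0,0],[0,0,0]],[20,[0,0,0],[0,0,0]],[20,[0,0,-15],[0,0,0]],[20,[0,0,-60],[0,0,0]],[20,[0,0,-115],[0,0,0]],[20,[0,0,-165],[0,0,0]],[20,[0,0,-165],[0,0,0]]])

```text
clock: 43.3
tcp_pos: [0.4845, -0.1371, 0.1793]
orientation: [-3.107, 0.455, -0.009]
contact_force: [0.3, 0.1, -0.7]
grip_width: 0.0313
```

```bash
python3 - <<'E'
from h import *
o=r.get_obs();print(o["grip_width"],o["contact_force"])
u=np.radians(10.5); b=lambda x,y:(.538+x*np.cos(u)-y*np.sin(u),.2415+x*np.sin(u)+y*np.cos(u))
go1(*b(0,-.065),.18,10.5)
E
```

```text
0.03130887325467477 [ 0.27605328  0.10756833 -0.70608633]
at [ 0.4845 -0.1371  0.1793] head -16.7 j7 -1.22 delta mm [-2.760e+01 -3.203e+02 -2.000e-01] rot [-0.001 -0.006 -0.474] rows>= 6.0
```

Request:
play_rows(deltas=[[20,[-4,-53,0],[0,0,-0.07]],[20,[-8,-106,0],[0,0,-0.14]],[20,[-12,-159,0],[0,0,-0.22]],[20,[-17,-212,0],[0,0,-0.3]],[20,[-22,-265,0],[0,0,-0.38]],[20,[-28,-320,0],[0,-0.006,-0.474]],[20,[-28,-320,0],[0,-0.006,-0.474]],[20,[-28,-320,0],[0,-0.006,-0.474]]])

```text
clock: 44.3
tcp_pos: [0.5487, 0.1768, 0.1794]
orientation: [3.128, 0.287, -0.002]
contact_force: [-0.2, -0.9, -0.7]
grip_width: 0.031
```

Request:
play_rows(deltas=[[20,[0,0,0],[0,0,0]],[20,[0,0,0],[0,0,0]]])

```text
clock: 44.55
tcp_pos: [0.5484, 0.1755, 0.1795]
orientation: [3.129, 0.283, -0.002]
contact_force: [-0.1, 0.3, -1.1]
grip_width: 0.031
```

```bash
python3 - <<'E'
from h import *
o=r.get_obs();print(o["grip_width"],o["contact_force"])
u=np.radians(10.5); b=lambda x,y:(.538+x*np.cos(u)-y*np.sin(u),.2415+x*np.sin(u)+y*np.cos(u))
p,d,C=shot("wrist","w16")
W=cloud(C,d);q=W-np.array([.538,.2415,0]);X=q[:,:,0]*np.cos(u)+q[:,:,1]*np.sin(u);Y=-q[:,:,0]*np.sin(u)+q[:,:,1]*np.cos(u);z=W[:,:,2]
for nm,zl,t in(("rim",.076,.003),("blanks",.04,.004)):
    a=(abs(z-zl)<t)&(abs(Y)<.14)&(X<.07)&(X>-.06);a[300:]=0
    h,e=np.histogram(Y[a],bins=np.arange(-.14,.141,.005));print(nm,[(round(e[i],3),int(h[i])) for i in range(len(h)) if h[i]>15])
go1(*b(0,-.065),.019,10.5)
E
```

```text
0.030977007306948547 [-0.10797584  0.28805925 -1.05798401]
rim [(np.float64(-0.125), 732), (np.float64(-0.12), 1549), (np.float64(-0.115), 367), (np.float64(0.11), 46), (np.float64(0.115), 1494), (np.float64(0.12), 714)]
blanks [(np.float64(-0.115), 356), (np.float64(-0.025), 1069), (np.float64(-0.02), 1269), (np.float64(-0.015), 1282), (np.float64(-0.01), 1278), (np.float64(-0.005), 1274), (np.float64(0.0), 1280), (np.float64(0.005), 811), (np.float64(0.045), 1275), (np.float64(0.05), 1255), (np.float64(0.055), 1261), (np.float64(0.06), 1232), (np.float64(0.065), 1236), (np.float64(0.07), 1240), (np.float64(0.075), 738), (np.float64(0.11), 58), (np.float64(0.115), 1288)]
at [0.5485 0.1758 0.1795] head 10.4 j7 -1.36 delta mm [  1.9  -1.5 160.5] rot [-0.     0.001 -0.002] rows>= 3.0
```

Request:
play_rows(deltas=[[20,[2,-3,50],[0,0,0]],[20,[2,-3,100],[0,0,0]],[20,[2,-3,138],[0,0,0]],[20,[2,-3,156],[0,0,0]],[20,[2,-3,161],[0,0,0]],[20,[2,-3,161],[0,0,0]],[37,[2,-3,161],[0,0,0]],[37,[2,-3,161],[0,0,0]]])

```text
clock: 45.6
tcp_pos: [0.5507, 0.1811, 0.0197]
orientation: [-3.126, -0.286, -0.001]
contact_force: [-1.1, 5.3, 3.9]
grip_width: 0.0366
```

Request:
play_rows(deltas=[[37,[0,0,0],[0,0,0]],[37,[0,0,-30],[0,0,0]],[37,[0,0,-85],[0,0,0]],[37,[0,0,-140],[0,0,0]],[37,[-30,0,-190],[0,0,0]],[37,[-80,-50,-220],[0,0,0]],[37,[-100,-50,-230],[0,0,0]]])

```text
clock: 46.48
tcp_pos: [0.4422, 0.2128, 0.2508]
orientation: [-3.125, -0.288, -0.002]
contact_force: [-0.4, 0.8, 1.2]
grip_width: 0.0373
```

Request:
play_rows(deltas=[[5,[0,0,0],[0,0,0]],[5,[0,0,0],[0,0,0]]])

```text
clock: 46.72
tcp_pos: [0.4428, 0.2125, 0.251]
orientation: [-3.124, -0.288, -0.004]
contact_force: [-0.2, 0.1, -0.3]
grip_width: 0.0053
```

```bash
python3 - <<'E'
from h import *
o=r.get_obs();print(o["grip_width"],o["contact_force"])
u=np.radians(10.5); b=lambda x,y:(.538+x*np.cos(u)-y*np.sin(u),.2415+x*np.sin(u)+y*np.cos(u))
p,d,C=shot("wrist","w17")
W=cloud(C,d);q=W-np.array([.538,.2415,0]);X=q[:,:,0]*np.cos(u)+q[:,:,1]*np.sin(u);Y=-q[:,:,0]*np.sin(u)+q[:,:,1]*np.cos(u);z=W[:,:,2]
a=(abs(z-.04)<.004)&(abs(Y)<.105)&(abs(X)<.079);a[300:]=0
n,l,s,c=cv2.connectedComponentsWithStats(a.astype(np.uint8))
for i in range(1,n):
    if s[i][4]>500: print(s[i][4],rect(np.c_[X[l==i],Y[l==i]]),np.median(z[l==i]))
t,td,TC=shot("top","t17");W=cloud(TC,td);z=W[:,:,2]
m=(abs(z-.026)<.01)&(np.hypot(W[:,:,0]-.453,W[:,:,1]+.329)<.11);print("pile",rect(W[m]),np.median(z[m]))
m=(t.max(2)<110)&(z>.015)&(z<.06)&(W[:,:,0]>.25)&(W[:,:,0]<1)
n,l,s,c=cv2.connectedComponentsWithStats(m.astype(np.uint8))
print([(s[i][4],W[l==i].mean(0).round(3)) for i in range(1,n) if s[i][4]>60])
print("behind handle",b(.1017-.0+.045,0)); go1(*b(.1017+.045,0),.2,10.5)
E
```

```text
0.005309012796357759 [-0.24241435  0.0741916  -0.3422463 ]
6494 (array([-5.3, 62.5]), 121.1, 32.9, -0.6) 0.03951722126464352
6449 (array([-5. , -7.8]), 120.0, 32.2, 0.2) 0.03950385588036526
6436 (array([ -4.9, -63.5]), 119.8, 32.8, 0.1) 0.03947561136089231
pile (array([ 452.2, -327. ]), 173.6, 69.1, -2.4) 0.025525639710091585
[(np.int32(137), array([0.729, 0.623, 0.034])), (np.int32(890), array([0.484, 0.978, 0.038])), (np.int32(180), array([0.604, 0.286, 0.037])), (np.int32(94), array([ 0.657, -1.068,  0.037])), (np.int32(110), array([0.548, 0.225, 0.036])), (np.int32(80), array([0.544, 0.164, 0.034]))]
behind handle (np.float64(0.6822434949396322), np.float64(0.26823395158969804))
at [0.4431 0.212  0.2506] head 10.4 j7 -1.68 delta mm [245.3 -11.9  51.2] rot [-0.003 -0.002 -0.001] rows>= 5.0
```

View pics/w17.png

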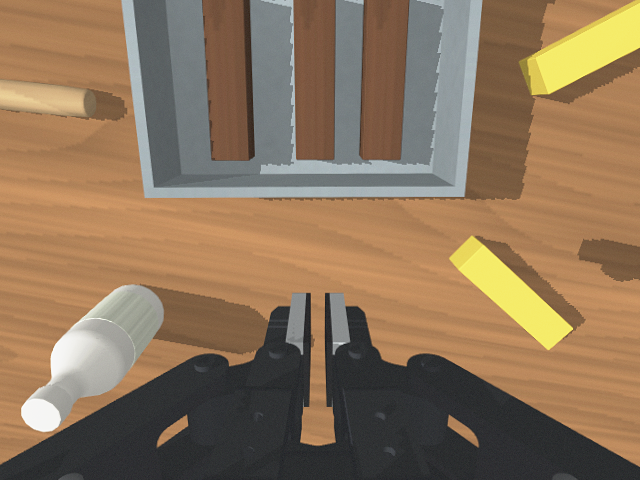

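All three blanks lie flat inside the box (tops at 39.5 mm, below the rim). Now to close the lid, going down between the handle and the dial with the fingers shut.

```bash
python3 - <<'E'
from h import *
u=np.radians(10.5); b=lambda x,y:(.538+x*np.cos(u)-y*np.sin(u),.2415+x*np.sin(u)+y*np.cos(u))
go1(*b(.1285,0),.2,10.5)
E
```

```text
at [0.4431 0.212  0.2506] head 10.4 j7 -1.68 delta mm [227.1 -11.9  51.2] rot [-0.003 -0.002 -0.001] rows>= 4.0
```

Request:
play_rows(deltas=[[0,[50,-2,0],[0,0,0]],[0,[100,-5,10],[0,0,0]],[0,[150,-8,30],[0,0,0]],[0,[200,-11,50],[0,0,0]],[0,[227,-12,50],[0,0,0]],[0,[227,-12,50],[0,0,0]],[0,[227,-12,50],[0,0,0]]])

```text
clock: 47.7
tcp_pos: [0.6642, 0.2635, 0.2004]
orientation: [-3.127, -0.283, -0.001]
contact_force: [-0.5, 0.1, -0.6]
grip_width: 0.0002
```

```bash
python3 - <<'E'
from h import *
u=np.radians(10.5); b=lambda x,y:(.538+x*np.cos(u)-y*np.sin(u),.2415+x*np.sin(u)+y*np.cos(u))
go1(*b(.1285,0),.099,10.5)
p,d,C=shot("wrist","w18");W=cloud(C,d);z=W[:,:,2];q=W-np.array([.538,.2415,0]);X=q[:,:,0]*np.cos(u)+q[:,:,1]*np.sin(u);Y=-q[:,:,0]*np.sin(u)+q[:,:,1]*np.cos(u)
t,td,TC=shot("top","t18")
a=(abs(z-.1205)<.004)&(X>.14)&(abs(Y)<.05);a[290:]=0;print(a.sum(),rect(np.c_[X[a],Y[a]]) if a.sum() else 0)
E
```

```text
at [0.6642 0.2635 0.2004] head 10.3 j7 -1.42 delta mm [  0.3  -1.2 101.4] rot [-0.002 -0.001 -0.003] rows>= 2.0
3214 (array([191.2,   1.6]), 60.2, 14.1, 29.7)
```

Request:
play_rows(deltas=[[0,[0,-1,50],[0,0,0]],[0,[0,-1,85],[0,0,0]],[0,[0,-1,101],[0,0,0]],[0,[0,-1,101],[0,0,0]],[0,[0,-1,101],[0,0,0]]])

```text
clock: 48.42
tcp_pos: [0.6646, 0.2659, 0.1021]
orientation: [-3.125, -0.284, -0.006]
contact_force: [-0.6, -0.3, -0.1]
grip_width: -0.0003
```

```bash
python3 - <<'E'
from h import *
u=np.radians(10.5); b=lambda x,y:(.538+x*np.cos(u)-y*np.sin(u),.2415+x*np.sin(u)+y*np.cos(u))
print(r.get_obs()["contact_force"]);go1(*b(-.051,0),.099,10.5)
E
```

```text
[-0.62455991 -0.26336386 -0.1277844 ]
at [0.6646 0.2659 0.1021] head 10.4 j7 -1.36 delta mm [-180.     1.3    2.3] rot [-0.003 -0.004 -0.002] rows>= 3.0
```

Request:
play_rows(deltas=[[0,[-25,0,0],[0,0,0]],[0,[-52,0,0],[0,0,0]],[0,[-79,0,0],[0,0,0]],[0,[-106,0,0],[0,0,0]],[0,[-133,0,0],[0,0,0]],[0,[-158,0,0],[0,0,0]],[0,[-175,0,0],[0,0,0]],[0,[-180,0,0],[0,0,0]]])

```text
clock: 49.42
tcp_pos: [0.4891, 0.2335, 0.1032]
orientation: [-3.123, -0.283, -0.013]
contact_force: [4.1, -1.1, 2.6]
grip_width: 0.0001
```

Request:
play_rows(deltas=[[0,[0,0,0],[0,0,0]],[0,[-1,0,0],[0,0,0]],[0,[-1,0,0],[0,0,0]]])

```text
clock: 49.8
tcp_pos: [0.4889, 0.2338, 0.1034]
orientation: [-3.123, -0.283, -0.015]
contact_force: [2.4, 0.2, 1.1]
grip_width: -0.0
```

```bash
python3 - <<'E'
from h import *
u=np.radians(10.5); b=lambda x,y:(.538+x*np.cos(u)-y*np.sin(u),.2415+x*np.sin(u)+y*np.cos(u))
print(r.get_obs()["contact_force"]);go1(*b(-.051,0),.099,10.5)
E
```

```text
[2.39414891 0.23857896 1.08297997]
at [0.4889 0.2338 0.1034] head 10.4 j7 -1.38 delta mm [-1.3  1.4  4.4] rot [-0.005 -0.01  -0.002] rows>= 1.0
```

Request:
play_rows(deltas=[[0,[-2,0,0],[0,0,0]],[0,[-3,0,0],[0,0,0]],[0,[-3,0,0],[0,0,0]],[0,[3,0,0],[0,0,0]],[0,[3,0,-40],[0,0,0]],[40,[3,0,-90],[0,0,0]],[40,[3,0,-90],[0,0,0]]])

```text
clock: 50.68
tcp_pos: [0.4926, 0.2341, 0.1962]
orientation: [-3.12, -0.283, -0.02]
contact_force: [0.2, -0.0, -0.5]
grip_width: 0.0354
```

```bash
python3 - <<'E'
from h import *
u=np.radians(10.5)
print(r.get_obs()["contact_force"],r.get_obs()["joints"].round(2))
p,d,C=shot("wrist","w19");W=cloud(C,d);z=W[:,:,2];q=W-np.array([.538,.2415,0]);X=q[:,:,0]*np.cos(u)+q[:,:,1]*np.sin(u);Y=-q[:,:,0]*np.sin(u)+q[:,:,1]*np.cos(u)
a=(abs(z-.1205)<.004)&(abs(Y)<.06)&(X<.08);a[290:]=0;print(a.sum(),rect(np.c_[X[a],Y[a]]),rect(W[a]))
go1(.5595,.2465,.18,40.5)
E
```

```text
[ 0.19881007 -0.04981715 -0.46896961] [-1.31  0.44  0.99  1.96 -0.46  0.96 -1.49]
3361 (array([ -4.8, -10. ]), 117.2, 20.4, 22.6) (array([535.1, 230.8]), 117.2, 20.4, 33.1)
at [0.4913 0.234  0.1944] head 10.4 j7 -1.49 delta mm [69.2  0.1 15.2] rot [-0.004 -0.012 -0.526] rows>= 3.0
```

```bash
python3 - <<'E'
from h import *
u=np.radians(10.5);C=cam("wrist");d=np.load("pics/w19_d.npy")
W=cloud(C,d);z=W[:,:,2];q=W-np.array([.538,.2415,0]);X=q[:,:,0]*np.cos(u)+q[:,:,1]*np.sin(u);Y=-q[:,:,0]*np.sin(u)+q[:,:,1]*np.cos(u)
a=(abs(z-.1205)<.006)&(abs(Y)<.05)&(X<.08)&(X>-.03);a[270:]=0
n,l,s,c=cv2.connectedComponentsWithStats(a.astype(np.uint8));i=1+s[1:,4].argmax();a=l==i
print(a.sum(),rect(np.c_[X[a],Y[a]]),rect(W[a]))
E
```

```text
3360 (array([19.6,  0.9]), 60.5, 14.1, 29.6) (array([557.1, 246. ]), 60.5, 14.1, 40.1)
```

Request:
play_rows(deltas=[[40,[25,0,0],[0,0,-0.17]],[40,[50,0,0],[0,0,-0.35]],[40,[69,0,5],[-0.004,-0.012,-0.526]],[40,[69,0,15],[-0.004,-0.012,-0.526]],[40,[69,0,15],[-0.004,-0.012,-0.526]],[40,[69,0,15],[-0.004,-0.012,-0.526]]])

```text
clock: 51.48
tcp_pos: [0.5582, 0.2463, 0.1796]
orientation: [2.948, 1.086, -0.002]
contact_force: [0.3, -0.5, -0.3]
grip_width: 0.04
```

```bash
python3 - <<'E'
from h import *
u=np.radians(10.5);p,d,C=shot("wrist","w20")
W=cloud(C,d);z=W[:,:,2]
a=(abs(z-.1205)<.006)&(np.hypot(W[:,:,0]-.558,W[:,:,1]-.246)<.06);a[320:]=0
n,l,s,c=cv2.connectedComponentsWithStats(a.astype(np.uint8));i=1+s[1:,4].argmax();a=l==i
print(a.sum(),rect(W[a]))
go1(.5595,.2465,.094,40.5)
E
```

```text
3040 (array([559. , 246.3]), 59.9, 13.9, 40.0)
at [0.5585 0.2465 0.18  ] head 40.5 j7 -0.99 delta mm [ 0.8  0.7 86. ] rot [ 0.     0.001 -0.001] rows>= 2.0
```

Dial is back at (559.0, 246.3) mm, so the lid is shut (0 ± 2 mm). Grip and turn right to 2.

Request:
play_rows(deltas=[[40,[1,0,45],[0,0,0]],[40,[1,0,75],[0,0,0]],[40,[1,0,85],[0,0,0]],[40,[1,0,85],[0,0,0]],[5,[1,0,85],[0,0,0]],[5,[1,0,85],[0,0,0]],[5,[1,0,85],[0,0,0]],[5,[1,0,85],[0,0,0]]], squeeze=40)

```text
clock: 52.52
tcp_pos: [0.5602, 0.2474, 0.0964]
orientation: [-2.948, -1.086, -0.002]
contact_force: [-0.9, 0.5, 7.0]
grip_width: 0.0133
```

Request:
play_rows(deltas=[[5,[0,0,0],[0,0,0.17]],[5,[0,0,0],[0,0,0.35]],[5,[0,0,0],[0,0,0.52]],[5,[0,0,0],[0,0,0.7]],[5,[0,0,0],[0,0,0.87]],[5,[0,0,0],[0,0,1.04]],[5,[0,0,0],[0,0,1.04]]])

```text
clock: 53.4
tcp_pos: [0.5605, 0.2456, 0.0965]
orientation: [3.096, -0.525, 0.004]
contact_force: [1.7, -4.9, -1.2]
grip_width: 0.0131
```

```bash
python3 - <<'E'
from h import *
o=r.get_obs();print(o["contact_force"],o["joints"].round(2),o["grip_width"])
go1(.5595,.2465,.094,-49.5)
E
```

```text
[ 1.71683889 -4.92484545 -1.2056666 ] [-1.17  0.75  0.96  1.87 -0.76  0.94 -1.76] 0.013062727645485201
at [0.5605 0.2456 0.0965] head -19.2 j7 -1.76 delta mm [-1.2 -0.5  2.5] rot [ 0.    -0.003  0.528] rows>= 3.0
```

Joints have room; finish the turn.

Request:
play_rows(deltas=[[5,[0,0,0],[0,0,0.17]],[5,[0,0,0],[0,0,0.34]],[5,[0,0,0],[0,0,0.528]],[5,[0,0,0],[0,0,0.528]],[5,[0,0,0],[0,0,0.528]],[5,[0,0,0],[0,0,0.528]],[5,[0,0,0],[0,0,0.528]],[5,[0,0,0],[0,0,0.528]]])

```text
clock: 54.4
tcp_pos: [0.56, 0.2448, 0.0965]
orientation: [2.853, -1.311, 0.003]
contact_force: [-1.0, -5.1, -0.2]
grip_width: 0.0133
```

Request:
play_rows(deltas=[[5,[0,0,0],[0,0,0]],[5,[0,0,0],[0,0,0]],[40,[0,0,0],[0,0,0]],[40,[0,0,0],[0,0,0]],[40,[0,0,-40],[0,0,0]],[40,[0,0,-90],[0,0,0]],[40,[0,0,-120],[0,0,0]],[40,[0,0,-120],[0,0,0]]])

```text
clock: 55.4
tcp_pos: [0.5614, 0.2459, 0.2191]
orientation: [-2.853, 1.309, -0.007]
contact_force: [0.0, -0.2, -0.4]
grip_width: 0.0396
```

```bash
python3 - <<'E'
from h import *
p,d,C=shot("wrist","w21");W=cloud(C,d);z=W[:,:,2]
a=(abs(z-.1205)<.006)&(np.hypot(W[:,:,0]-.558,W[:,:,1]-.246)<.06);a[320:]=0
n,l,s,c=cv2.connectedComponentsWithStats(a.astype(np.uint8));i=1+s[1:,4].argmax();a=l==i
print(a.sum(),rect(W[a]));go1(.5595,.2465,.094,-49.5)
t,td,TC=shot("top","t21")
A=cv2.imread("pics/top0.png")[:,:,::-1]
cv2.imwrite("pics/fin.png",np.hstack([p[:,:,::-1][:, 80:560],cv2.resize(t[120:300,100:520,::-1],(320,137))[[*range(137)]+[0]*343]])[:, :800])
for n,(x,y,w,h) in dict(bowl=(470,235,50,45),glue=(188,262,40,30),hammer=(118,205,86,35)).items():
    print(n,np.abs(A[y:y+h,x:x+w].astype(int)-t[y:y+h,x:x+w]).mean().round(1))
E
```

```text
2218 (array([558.7, 246.1]), 60.3, 13.9, -49.6)
at [0.5603 0.2459 0.2173] head -49.3 j7 -2.29 delta mm [ -1.3   0.5 123.3] rot [-0.002 -0.002  0.004] rows>= 2.0
bowl 3.4
glue 23.8
hammer 12.9
```

View pics/fin.png

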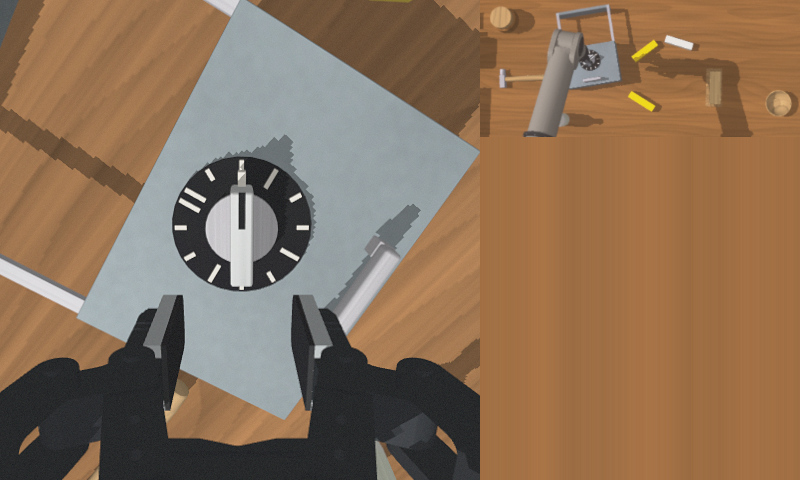

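The dial points at 2, two marks clockwise of the double mark at (192,202). The lid is shut, the pile is on the mat, and the bystanders are in place; the glue and hammer differences are the arm covering them. Handing in.

```bash
python3 -c "
from bench import r
print(r.get_obs()['qvel'].round(3)); print(r.hand_in())"
```

```text
[ 0.006  0.019 -0.016  0.017  0.001  0.    -0.001]
the job is handed in; nothing more can be done
None
```

I did the whole job and handed it in at about 55 s; the hand-in gave no verdict. I turned the dial 10, 1, 11 with stops and pushed the lid fully open. Blanks a, b and c went side by side into the box and both plates into one pile on the mat. Then I pushed the lid shut and turned the dial to 2.

**Last checks**
- **Dial:** the bar reads −49.6° against −49.5° wanted for 2. I confirmed the stop at 10 by eye during the turn and 11 after letting go; I only had the hand's angle for the stop at 1.
- **Lid:** the dial axis is within about 1 mm of where it started, so the lid is shut.
- **Blanks:** their tops measured 39.5 mm above the bench, well below the rim. This was before I shut the lid.
- **Plates:** the pile is flat and square to the mat within 0.5° and about 1 mm off centre sideways. Its ends ran out of the picture, so along the mat I relied on where it was released. The later top-view fit read a looser −2.4° and 174 x 69 mm, because it took in the mat too.

**What did not go smoothly**
- An early wrist flip turned the wrong way and carried the hand off course to a joint limit. It touched nothing.
- A finger leaned on the box wall with about 17 N while placing blank_c, shifting it about 8 mm inside the box.
- I saw no loose blank_d or blank_e anywhere, so I took them as absent.
- At the end the arm covered the glue and part of the hammer in the top view. Both were in place in the last wrist views, though those showed only the hammer's handle.

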